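# Load a sample tube in the tube scanner and set its carriage free of backlash

### The arm

A 6-joint arm with a two-finger parallel gripper is mounted at the origin on the work surface. World frame = base frame: x ahead of the robot, y to its left, z up, the work surface at z = 0. Lengths are in m, angles in degrees, forces in N, time in s.
With the tool pointing down it reaches from about 0.4 to 0.825 m from the base axis. Payload 7 kg.
Tool frame: the origin (TCP) lies at the very end of the fingers, on their centre line; the grasp point (between the pads) lies hold_point_z behind it (hold_point_z is the distance from the TCP to the grasp point, in m); z points along the fingers, y is the direction in which the jaws open and shut (so a half turn about z gives the same grasp; the last joint's range is limited). The gripper opens to 88 mm and grips with 3 to 60 N. Pads are 19 mm wide; open, the fingers measure 130 mm over their backs; the gripper's body (78 mm by 193 mm) begins 47 mm behind the grasp point.
Start: joints at [93.226, 20.546, 0.682, 0, -70.136, -16.507], TCP at [0.155, 0.657, 0.227] pointing down, gripper open.
Joint ranges: [-176.03, 176.03], [-82.01, 121.73], [-58.28, 71.71], [-173.87, 95.51], [-174.79, -0.11], [-173.66, 173.66]. Speed limits (degrees/s): [136.94, 136.94, 172.46, 180, 180, 180].

### API

Orientations are given as [roll, pitch, yaw] about the fixed x, y, z axes, in that order (R = Rz(yaw) Ry(pitch) Rx(roll)).
In Python, from plant import get_obs, snapshot, close_job, hold_point_z gives the robot as it stands. The module is installed in compiled form; this text tells all that it offers.
- The arm moves only by the tool jog_arm, never from a script. Its argument "commands" is a list of rows, each a list of 4 numbers: the shift along the world's x, y, z in mm, then the turn about the world's z in degrees. In form: [[x, y, z, turn], ...]. A call has exactly 10 rows; each row shifts and turns the commanded pose from where the row before left it; what a row does not reach is not made up. A row lasts 1/12 s, in which the tool goes at most 41.7 mm and 7.16 degrees, less where a joint would pass 70% of its speed; a pose out of reach is approached as far as the arm can. A call is refused whole if a number of a shift passes 41.7 or a number of a turn 7.16, either way. A call with a gripper value outside its range is refused whole. "fingers" is the finger opening in mm, from 0 to 87.6, set as the call begins (left out, the last holds). The fingers move at their own pace and stop on an object; the grip force is fixed at half the most. Time passes only in rows, so rows that do not move let the fingers close, or fill a call up. It gives the time, the measured TCP pose, the force and the opening at its end, in the units of the state.
- get_obs(): the state, without advancing time (a new reading comes with each control period).
- snapshot(name): name is "side" or "top"; returns a dict with "image" (400x640x3 uint8, red, green, blue), "fov_y" (degrees; the focal length in pixels is half the picture's height over the tangent of half this angle, whatever the lens; pixels are square), "cx", "cy" (the principal point, pixels), "dist_coeffs" ([k1, k2, p1, p2, k3] as OpenCV has them; the pictures are not rectified), "rvec" (rotation vector, rad) and "tvec" (3), from world to camera coordinates, as OpenCV has them. Camera axes: x right, y down, z forward; pixel columns grow to the right and rows downward; lengths in m; the calibration is good to about 2 mm. A picture is of the moment at which its call begins. There is no depth.
- close_job(): hands the job in, once; it reports no verdict.
The state is a dict: "clock": time; "joint_pos": joint angles; "qvel": joint speeds; "tau": joint torques, N m; "tool_pos": TCP position; "orientation": TCP orientation; "force": force on the tool from outside, world axes, zero at the start; "moment": the same for the moment, N m; "opening": finger opening in m.
Only numpy, scipy, OpenCV 4.12 (cv2) and the standard library are available. Lean on these libraries where they do the work, as an engineer would, in place of code of your own. Each camera call takes 0.05 s, during which the arm holds its last target.

### The job

Take the sample tube with the orange caps, set it down gently on the scanner carriage and slide the tailstock in until the tube is seated on both centres. Then turn the knob to drive the carriage until its red pointer is clearly past (at least 5 mm beyond) the green line of the reading head, and turn back so that the pointer stops on the line (within 2 mm) with the screw's slack left taken up by that return turn. Leave the blue-capped tube and the other things on the bench where they are, and let go of everything.

Things in the scene. Friction and masses are not known exactly. Their poses are not given: they have to be found in the camera images.
- scanner: The tube scanner, fixed, white base plate 230 x 360 x 18 mm. Origin on the table; base from x -90 to 140, y -135 to 225 mm. Its y axis is the carriage's travel, its x axis points across, away from the robot (yawed up to 0.2 rad). Towards the robot it has a teal drive box, 95 mm wide, top sloped 35 deg, up to 82 mm high at local x -29 mm.
- head_tip (a point): Tip of the steel cone of the fixed headstock at the -y end of the carriage, 92 mm above the table, pointing to the scanner's +y. Cone 12 mm long, 5 mm thick at the tip, 14 mm at its root, where a flange of 28 mm diameter stops the tube. Behind it the white headstock block, 46 mm (x) by 32 mm (y), 114 mm high. Axes as the scanner's.
- tail_tip (a point): Tip of the same kind of cone on the tailstock, opposite head_tip and pointing to the scanner's -y, 92 mm high. At the start it is 145 to 153 mm from head_tip.
- tail_grip (a point): Middle of the tailstock's grip, the teal upright paddle on its top, 30 mm (x) by 14 mm (y), from 113 to 155 mm above the table; the point is 137 mm high and 30 mm beyond tail_tip in +y. Pinch it across y from above. The white block under it: 32 mm along y, 40 mm wide, 114 mm high. It slides with about 3 N (6 N with the tube).
- tailstock (a joint): Slide of the tailstock on the carriage in m, 0 fully back, growing as it moves towards the headstock (scanner's -y), at most 0.055; starts 0 to 0.008; it stands at about 0.047 when the tube is seated against both flanges.
- cradle_line (a point): Where to lay the tube's centre: on the line of the cones, 92 mm high, 68 mm in +y from head_tip. Here it clears both cones while the tailstock is back. Two black V-supports (12 mm thick, 53 mm across, tops 2 mm under the axis) at 60 mm in -y and 37 mm in +y of this point carry it; between them it is free down to 42 mm. Axes as the scanner's.
- tube_mid (a point): Centre of the sample tube: aluminium cylinder 130 mm long, 32 mm diameter, 0.15 to 0.3 kg, orange caps, x axis along it; either end may go first. Each end has a hole, 17 mm diameter and 15 mm deep, for the cones. It starts level, axis 56 mm high, on two V-supports of a white rest, 42 mm either side of the centre; between them it is free down to 12 mm.
- spare_mid (a point): Centre of the other tube, the same but with blue caps, on its own rest on the other side of the bench: not wanted.
- knob_grip (a point): Black round knob on the slope, 44 mm diameter, 36 mm tall; the point is on its axis, 16 mm under its top, 30 mm above the slope. z = knob axis, out of the slope, 35 deg from vertical, leaning to the scanner's -x (robot). Clockwise seen from outside drives the carriage to +y, 8 mm per rad; takes 0.2 N m. On reversing it turns 0.4 rad freely before the screw follows. Frame turns with the knob.
- knob (a joint): Free play of the knob on the screw in rad, -0.2 to 0.2: +0.2 when the slack is taken up clockwise, -0.2 when taken up counter-clockwise. Starts anywhere. It stays where it is left.
- pointer (a point): The red pointer on the +x edge of the carriage, 50 mm high, moves with it; 53 mm in +y from head_tip along the travel.
- reader: The black reading head fixed behind the carriage, 44 mm wide (y), reaching 64 mm high (a small screw to 70 mm); its origin is under the green line across it, and its y axis is the scanner's. The pointer is on the line when both have the same y in this frame; at the start the pointer is 8 to 22 mm short of it on the -y side.
- pipettes: Pipette stand, 120 mm diameter, 270 mm tall, loose, origin under its centre.
- bottle: White bottle, 68 mm diameter, 190 mm tall, loose, origin under its centre.
- tipbox: Blue tip box 77 x 112 x 56 mm, loose, origin under its centre.
- jar: Amber jar 56 mm diameter, 65 mm tall, loose, origin under its centre.
- tube: The orange-capped tube again (see tube_mid); this origin lies on its skin, 16 mm under its centre at the start.
- carriage: Carriage with headstock, V-supports and tailstock; origin and axes are the scanner's at the start, then it moves along y (-12 to 62 mm). Its plate is 42 mm high, from local x 4 to 80 mm. It stays where it is left and holds against about 20 N along y. Once the tailstock is in, the tube has slid about 15 mm in -y on to the headstock.
There are look-alikes about, which are no part of the job. Leave any purple or yellow look-alike of the tube alone.

How it is judged (in metres and radians):
On the way, in this order (a step that is already met when the one before it is completed fails the run):
1. the orange-capped tube is seated between the two centres (distance between tube_mid and head_tip below 0.058 m and distance between tube_mid and tail_tip below 0.058 m and angle between the x axis of tube_mid and the y axis of scanner, either way round below 0.06 rad), for 0.2 s.
2. the pointer has gone past the green line by 5 mm or more (scanner's +y side), the tube still between the centres (all of step 1 and y of pointer in the frame of reader above 0.005 m), for 0.1 s.
3. the pointer has been brought back on to the line, within 2 mm, with the slack taken up counter-clockwise (all of step 1 and y of pointer in the frame of reader between -0.002 and 0.002 m and value of joint knob below -0.1 rad), for 0.2 s.
At the end, for the whole second after the job is handed in: The orange-capped tube lies between the cones (centre within 58 mm of each cone tip, axis within 0.06 rad of the travel), the pointer is within 2 mm of the green line, the knob's slack is taken up counter-clockwise (play below -0.1 rad), all at rest (all of step 3 and linear speed of tube below 0.02 m/s and linear speed of carriage below 0.005 m/s); the robot touches nothing.
It fails at once if a bystander (pipette stand, bottle, tip box, jar) moved more than 25 mm (distance of any of pipettes, bottle, tipbox, jar from where it was at the start of the episode above 0.025 m).
It fails at once if the blue-capped tube moved more than 15 mm (distance of spare_mid from where it was at the start of the episode above 0.015 m).
It fails at once if the tube dropped or rammed on to the scanner (over 70 N) (contact force between tube and carriage above 70 N).
It also fails if it takes over 72 s, if anything falls off the work surface, if the arm or the gripper's body presses on something with over 40 N, if the wrist force passes 120 N, or if a joint passes its speed limit or range.

## Working session

There is one attempt and no reset: what is moved stays moved. The work goes in short steps, Python scripts to look and compute and a tool call to move; the robot and the scene stay as the last step left them, time stands still between calls to the robot, and variables do not carry over. Pictures are saved under pics/ and viewed, and the job is handed in when it is done.

Besides the shell and the picture viewer there is one more tool, called after "Call:" as a command line: name --pt "numbers of a row" for each row, then --argument value for the rest. jog_arm: Moves the arm, as the interface text tells. Its arguments: {"type":"object","properties":{"commands":{"type":"array","items":{"type":"array","items":{"type":"number"}}},"fingers":{"type":"number"}},"required":["commands"]}

```bash
mkdir -p pics; python3 - <<'E'
from plant import *
import cv2,plant
print(get_obs(), hold_point_z)
for n in("side","top"):
    s=snapshot(n); cv2.imwrite(f"pics/{n}0.png",s["image"][:,:,::-1]); print({k:v for k,v in s.items() if k!="image"})
E
```

```text
{'clock': 0.0, 'joint_pos': array([ 9.32282889e+01,  2.05905224e+01,  6.32890384e-01, -1.94867006e-02,
       -7.01358763e+01, -1.65064181e+01]), 'qvel': array([-0.01730881, -0.06457108, -0.02917396,  0.0161728 ,  0.01363848,
       -0.01506781]), 'tau': array([ 1.11887985e-03, -5.82712805e+01,  2.93059409e+01,  6.99733749e+00,
        6.94596136e-03, -1.58343018e-04]), 'tool_pos': array([0.15495665, 0.65646223, 0.22562827]), 'orientation': array([ 1.79905140e+02, -9.00655489e-03, -1.32847581e+01]), 'force': array([-0.16922598, -0.58816867, -0.25082325]), 'moment': array([-0.02181409, -0.05352046, -0.060702  ]), 'opening': 0.08756573089146512} 0.0188
{'fov_y': 57.83381386485376, 'cx': 317.756827998805, 'cy': 200.0807885112527, 'dist_coeffs': array([-0.05742816,  0.        ,  0.        ,  0.        ,  0.        ]), 'rvec': array([ 2.45569896, -0.16430706,  0.04279716]), 'tvec': array([-0.49835136,  0.0942584 ,  0.99945395])}
{'fov_y': 48.11677117636722, 'cx': 321.75889898194674, 'cy': 203.2559693681456, 'dist_coeffs': array([0.0169786, 0.       , 0.       , 0.       , 0.       ]), 'rvec': array([ 2.17630262, -2.13153632,  0.17401167]), 'tvec': array([-0.04425599,  0.51577208,  1.17411469])}
```

View pics/side0.png

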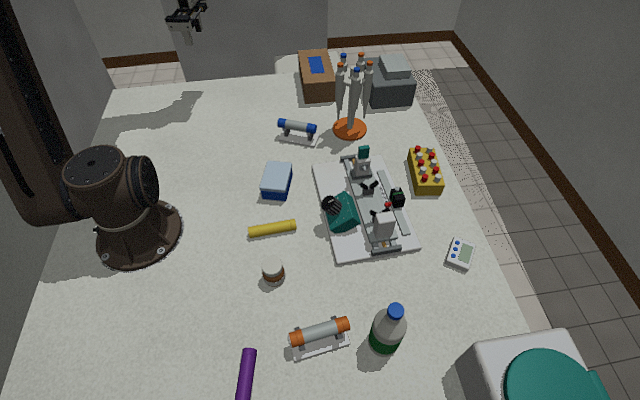

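View pics/top0.png

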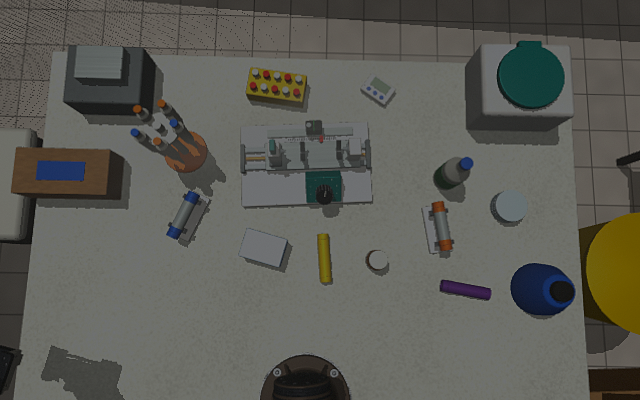

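```bash
cat > h.py <<'E'
import numpy as np,cv2
from plant import *
def K(s):
    f=200/np.tan(np.radians(s["fov_y"]/2)); return np.array([[f,0,s["cx"]],[0,f,s["cy"]],[0,0,1]])
def ray(s,uv):
    p=cv2.undistortPoints(np.array([[uv]],float),K(s),s["dist_coeffs"])[0,0]
    R=cv2.Rodrigues(s["rvec"])[0]; return -R.T@s["tvec"], R.T@np.r_[p,1]
def at(s,uv,z):
    c,d=ray(s,uv); return c+d*(z-c[2])/d[2]
def proj(s,P):
    return cv2.projectPoints(np.atleast_2d(np.array(P,float)),s["rvec"],s["tvec"],K(s),s["dist_coeffs"])[0][:,0]
def tri(a,ua,b,ub):
    c1,d1=ray(a,ua);c2,d2=ray(b,ub)
    t=np.linalg.lstsq(np.c_[d1,-d2],c2-c1,rcond=None)[0]
    p,q=c1+t[0]*d1,c2+t[1]*d2; return (p+q)/2,np.linalg.norm(p-q)
def crop(s,name,x0,y0,x1,y1,k):
    im=cv2.resize(s["image"][y0:y1,x0:x1],None,fx=k,fy=k,interpolation=cv2.INTER_CUBIC)
    im=np.clip(im.astype(float)*1.5,0,255).astype(np.uint8)
    cv2.imwrite(name,im[:,:,::-1])
import pickle,os
E
python3 - <<'E'
from h import *
t=snapshot("top");s=snapshot("side")
pickle.dump((t,s),open("s0.pkl","wb"))
crop(t,"pics/c1.png",235,115,380,212,5)
crop(s,"pics/c2.png",305,135,430,265,4)
crop(t,"pics/c3.png",415,190,465,260,8)
crop(s,"pics/c4.png",280,305,360,365,8)
E
```

```text
(no output)
```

View pics/c1.png

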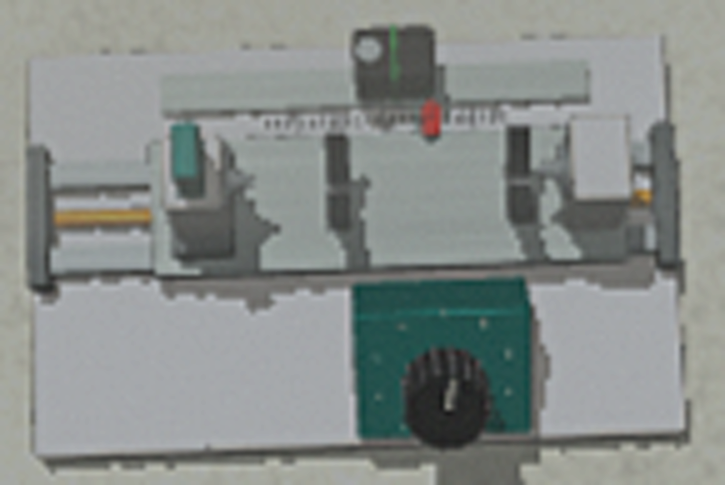

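View pics/c2.png

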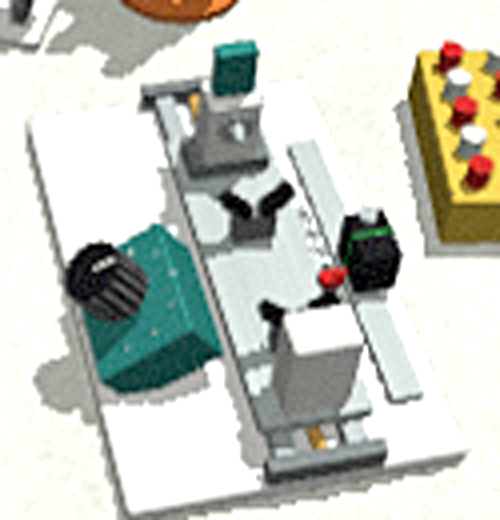

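View pics/c3.png

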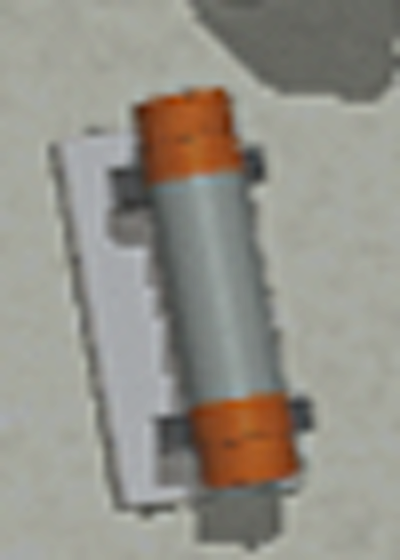

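View pics/c4.png

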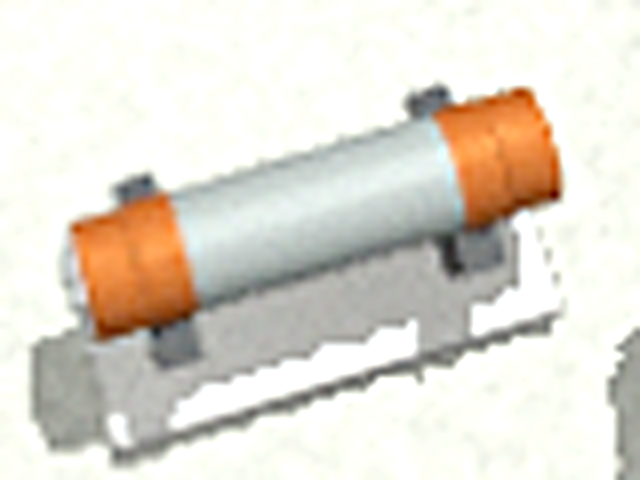

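```bash
cat > m1.py <<'E'
from h import *
from scipy.optimize import least_squares
t,s=pickle.load(open("s0.pkl","rb"))
T=lambda u,v:(235+(u+.5)/5-.5,115+(v+.5)/5-.5)
S=lambda u,v:(305+(u+.5)/4-.5,135+(v+.5)/4-.5)
for n,c in(("top",t),("side",s)): print(n,ray(c,(320,200)))
L=[(t,T(30,60),(.14,.225)),(t,T(662,38),(.14,-.135)),(t,T(687,430),(-.09,-.135)),(t,T(36,455),(-.09,.225)),
(s,S(30,122),(-.09,.225)),(s,S(465,455),(.14,-.135)),(s,S(125,515),(-.09,-.135))]
def sc2w(p,x,y,z):
    c,s_=np.cos(p[2]),np.sin(p[2]); return np.array([p[0]+c*x-s_*y,p[1]+s_*x+c*y,z])
f=lambda p:np.concatenate([proj(c,sc2w(p,*l,.018))[0]-uv for c,uv,l in L])
r=least_squares(f,[.5,0,0],loss="soft_l1");p=r.x
print(p,np.degrees(p[2]));print(f(p).reshape(-1,2).round(1))
def w2s(P):
    c,s_=np.cos(p[2]),np.sin(p[2]);d=P-np.array([p[0],p[1],0]); return np.array([c*d[0]+s_*d[1],-s_*d[0]+c*d[1],P[2]])
if __name__=="__main__":
  for n,c,uv,z in [("headblk a",t,T(572,115),.114),("b",t,T(628,115),.114),("c",t,T(630,198),.114),("d",t,T(572,198),.114),
   ("paddle a",t,T(172,125),.155),("paddle b",t,T(197,125),.155),("paddle c",t,T(197,178),.155),
   ("V tail a",t,T(327,135),.09),("V tail b",t,T(350,135),.09),("V tail c",t,T(350,228),.09),
   ("V head a",t,T(507,128),.09),("b",t,T(529,128),.09),("c",t,T(529,222),.09),
   ("red top",t,T(430,105),.05),("red mid",t,T(432,119),.05),("red bot",t,T(432,135),.05),
   ("green top",t,T(393,28),.064),("green bot",t,T(395,78),.064),
   ("sred",s,S(333,276),.05),("sgreenL",s,S(352,238),.064),("sgreenR",s,S(385,232),.064),
   ("s head a",s,S(283,317),.114),("s head b",s,S(355,347),.114),("knob top",t,T(447,375),.1),
   ("tube",t,(440,226),.056)]:
    P=at(c,uv,z);print(n,P.round(4),w2s(P).round(4))
E
python3 m1.py
```

```text
top (array([ 0.34180471, -0.01516199,  1.23671516]), array([ 0.15134008, -0.01107178, -0.98845427]))
side (array([ 0.43149889, -0.61680772,  0.8303637 ]), array([ 0.07897164,  0.62462722, -0.7769445 ]))
[ 0.60850656 -0.03378028  0.05686703] 3.2582409778327426
[[-0.2 -1.3]
 [ 1.2 -0.7]
 [ 0.5  1.3]
 [-0.4  0.8]
 [-1.  -1.4]
 [ 0.9 -0.3]
 [-0.  -0.1]]
headblk a [ 0.6788 -0.0996  0.114 ] [ 0.0665 -0.0697  0.114 ]
b [ 0.6795 -0.1286  0.114 ] [ 0.0655 -0.0987  0.114 ]
c [ 0.6354 -0.13    0.114 ] [ 0.0214 -0.0976  0.114 ]
d [ 0.6347 -0.1     0.114 ] [ 0.0224 -0.0676  0.114 ]
paddle a [0.6564 0.1025 0.155 ] [0.0556 0.1333 0.155 ]
paddle b [0.6567 0.0901 0.155 ] [0.0552 0.1209 0.155 ]
paddle c [0.6297 0.0892 0.155 ] [0.0281 0.1215 0.155 ]
V tail a [0.6719 0.0278 0.09  ] [0.0668 0.0579 0.09  ]
V tail b [0.6722 0.0157 0.09  ] [0.0664 0.0458 0.09  ]
V tail c [0.622  0.0145 0.09  ] [0.0162 0.0474 0.09  ]
V head a [ 0.6781 -0.0671  0.09  ] [ 0.0676 -0.0372  0.09  ]
b [ 0.6784 -0.0787  0.09  ] [ 0.0672 -0.0488  0.09  ]
c [ 0.6275 -0.0794  0.09  ] [ 0.0163 -0.0466  0.09  ]
red top [ 0.7018 -0.0265  0.05  ] [0.0935 0.0019 0.05  ]
red mid [ 0.6939 -0.0278  0.05  ] [0.0856 0.0011 0.05  ]
red bot [ 0.6849 -0.028   0.05  ] [0.0766 0.0015 0.05  ]
green top [ 0.7402 -0.0054  0.064 ] [0.1331 0.0208 0.064 ]
green bot [ 0.7121 -0.0071  0.064 ] [0.105  0.0207 0.064 ]
sred [ 0.694 -0.028  0.05 ] [0.0857 0.0009 0.05  ]
sgreenL [ 0.7107 -0.0077  0.064 ] [0.1035 0.0202 0.064 ]
sgreenR [ 0.7348 -0.0056  0.064 ] [0.1277 0.021  0.064 ]
s head a [ 0.6338 -0.1035  0.114 ] [ 0.0213 -0.071   0.114 ]
s head b [ 0.672  -0.1318  0.114 ] [ 0.0578 -0.1015  0.114 ]
knob top [ 0.5432 -0.0377  0.1   ] [-0.0655 -0.0002  0.1   ]
tube [ 0.4599 -0.3482  0.056 ] [-0.1663 -0.3055  0.056 ]
```

```bash
cat > m2.py <<'E'
from h import *
from scipy.optimize import minimize
def mask(c,box):
    im=cv2.cvtColor(c["image"],cv2.COLOR_RGB2HSV);m=cv2.inRange(im,(5,130,60),(18,255,255))
    q=np.zeros_like(m);x0,y0,x1,y1=box;q[y0:y1,x0:x1]=m[y0:y1,x0:x1];return q
def cyl(p,z=.056,r=.016,L=.13):
    a=np.linspace(0,2*np.pi,40);d=np.array([np.cos(p[2]),np.sin(p[2]),0]);n=np.array([-d[1],d[0],0])
    ring=np.outer(np.cos(a),n)*r+np.outer(np.sin(a),[0,0,1])*r
    return np.vstack([np.array([p[0],p[1],z])+ring+e*d*L/2 for e in(-1,1)])
def fit(views,p0,z=.056):
    hs=[cv2.convexHull(np.argwhere(m)[:,::-1].astype(np.float32)) for c,m in views]
    def poly(h,k=8):
        im=np.zeros((400*2,640*2),np.uint8);return h
    def cost(p):
        e=0
        for (c,m),h in zip(views,hs):
            g=cv2.convexHull(proj(c,cyl(p,z)).astype(np.float32))
            a,_=cv2.intersectConvexConvex(h,g); e+=cv2.contourArea(h)+cv2.contourArea(g)-2*a
        return e
    r=minimize(cost,p0,method="Nelder-Mead",options=dict(initial_simplex=np.array(p0)+np.array([[0,0,0],[.01,0,0],[0,.01,0],[0,0,.1]]),xatol=1e-5));return r.x,r.fun,[cv2.contourArea(h) for h in hs]
if __name__=="__main__":
    t,s=pickle.load(open("s0.pkl","rb"))
    a=(t,mask(t,(420,195,465,255)));b=(s,mask(s,(280,305,360,365)))
    for v in ([a],[b],[a,b]):
        print(fit(v,[.46,-.345,.15]))
E
python3 m2.py
```

```text
(array([ 0.46118353, -0.35145721,  0.15812271]), np.float64(70.42829935462214), [547.5])
(array([ 0.46137703, -0.35128518,  0.15460675]), np.float64(52.78608531365171), [907.5])
(array([ 0.46122099, -0.35141386,  0.15822113]), np.float64(123.572036921978), [547.5, 907.5])
```

```bash
python3 - <<'E'
from m1 import *
print("bottle cap",tri(t,(466,164),s,(395,311)), at(t,(466,164),.19),at(s,(395,308),.19))
print("pip disc",at(t,(187,152),.01),at(s,(350,128),.01))
print("jar",tri(t,(376,260),s,(272,264)))
crop(t,"pics/k1.png",300,165,350,210,12)
crop(s,"pics/k2.png",318,188,366,236,12)
E
```

```text
top (array([ 0.34180471, -0.01516199,  1.23671516]), array([ 0.15134008, -0.01107178, -0.98845427]))
side (array([ 0.43149889, -0.61680772,  0.8303637 ]), array([ 0.07897164,  0.62462722, -0.7769445 ]))
[ 0.60850656 -0.03378028  0.05686703] 3.2582409778327426
[[-0.2 -1.3]
 [ 1.2 -0.7]
 [ 0.5  1.3]
 [-0.4  0.8]
 [-1.  -1.4]
 [ 0.9 -0.3]
 [-0.  -0.1]]
bottle cap (array([ 0.59913958, -0.37795164,  0.18368879]), np.float64(0.000584974309827911)) [ 0.59729807 -0.3757467   0.19      ] [ 0.59927297 -0.37466205  0.19      ]
pip disc [0.65697016 0.34532073 0.01      ] [0.66137647 0.34817137 0.01      ]
jar (array([ 0.36790226, -0.17765449,  0.05931267]), np.float64(0.0022664320299462986))
```

View pics/k1.png

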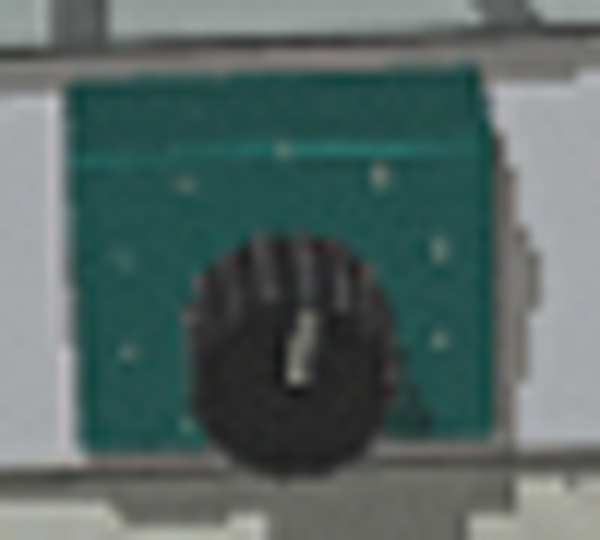

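View pics/k2.png

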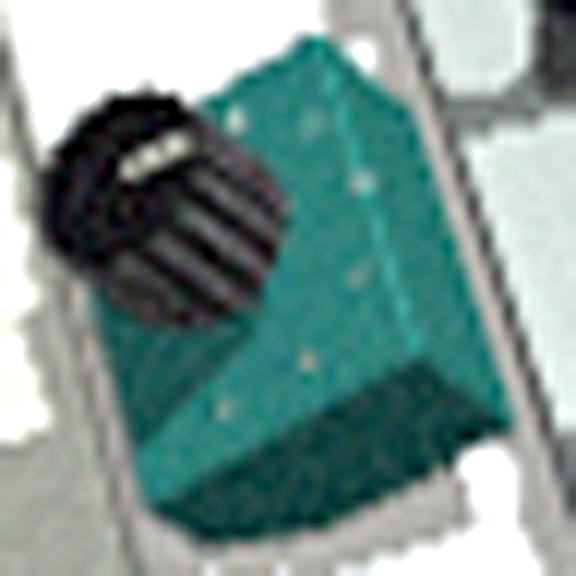

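```bash
python3 - <<'E' | tail -8
from m1 import *
P,e=tri(t,(324.0,196.7),s,(327.9,202.3));print(P,e,w2s(P))
# model: knob axis in local y=yk; base xb on slope
for xb in (-.05,-.06,-.07):
  zb=.082-(-.029-xb)*np.tan(np.radians(35))
  top=np.array([xb-.046*np.sin(np.radians(35)),-.002,zb+.046*np.cos(np.radians(35))])
  W=sc2w(p,*top);print(xb,top.round(4),proj(t,W),proj(s,W))
E
```

```text
[-0.4  0.8]
 [-1.  -1.4]
 [ 0.9 -0.3]
 [-0.  -0.1]]
[ 0.52515257 -0.03804923  0.09747612] 0.00018752112730431995 [-0.08346187  0.00047549  0.09747612]
-0.05 [-0.0764 -0.002   0.105 ] [[324.92709911 193.44033778]] [[330.78456178 200.80772731]]
-0.06 [-0.0864 -0.002   0.098 ] [[325.00783385 197.72071777]] [[326.95364351 203.09319226]]
-0.07 [-0.0964 -0.002   0.091 ] [[325.08781185 201.96043349]] [[323.1578938 205.35753  ]]
```

Call:
jog_arm --pt "24.5 -25.6 0 2" --pt "24.5 -25.6 0 2" --pt "24.5 -25.6 0 2" --pt "24.5 -25.6 0 2" --pt "24.5 -25.6 0 2" --pt "24.5 -25.6 0 2" --pt "24.5 -25.6 0 2" --pt "24.5 -25.6 0 2" --pt "24.5 -25.6 0 2" --pt "24.5 -25.6 0 2"

```text
clock: 1.03
tool_pos: [0.4009, 0.3994, 0.2267]
orientation: [-180.0, -0.0, 6.8]
force: [0.5, 0.5, -0.3]
opening: 0.0876
```

```bash
python3 -c "
from plant import *
o=get_obs();print(o['joint_pos'].round(1),o['orientation'].round(2),o['tool_pos'])"
```

```text
[ 64.7  10.3 -13.3  -0.  -66.3  32.1] [-179.99   -0.      6.83] [0.40089832 0.39943622 0.2266619 ]
```

Call:
jog_arm --pt "9.9 -39.5 0 0.22" --pt "9.9 -39.5 0 0.22" --pt "9.9 -39.5 0 0.22" --pt "9.9 -39.5 0 0.22" --pt "9.9 -39.5 0 0.22" --pt "9.9 -39.5 0 0.22" --pt "9.9 -39.5 0 0.22" --pt "9.9 -39.5 0 0.22" --pt "9.9 -39.5 0 0.22" --pt "9.9 -39.5 0 0.22"

```text
clock: 1.87
tool_pos: [0.499, 0.004, 0.2269]
orientation: [-180.0, -0.0, 8.9]
force: [1.3, 0.4, 0.4]
opening: 0.0879
```

Call:
jog_arm --pt "-3.9 -35.5 -6 0" --pt "-3.9 -35.5 -6 0" --pt "-3.9 -35.5 -6 0" --pt "-3.9 -35.5 -6 0" --pt "-3.9 -35.5 -6 0" --pt "-3.9 -35.5 -6 0" --pt "-3.9 -35.5 -6 0" --pt "-3.9 -35.5 -6 0" --pt "-3.9 -35.5 -6 0" --pt "-3.9 -35.5 -6 0"

```text
clock: 2.7
tool_pos: [0.4595, -0.3508, 0.1663]
orientation: [-180.0, -0.0, 8.9]
force: [1.1, -0.1, -0.1]
opening: 0.0876
```

```bash
python3 - <<'E'
from h import *
o=get_obs();print(o['joint_pos'].round(1),o['orientation'].round(2),o['tool_pos'])
t=snapshot("top");s=snapshot("side")
crop(t,"pics/g1.png",380,150,500,280,4);crop(s,"pics/g2.png",240,230,420,390,4)
E
```

```text
[-18.   14.2 -16.7  -0.  -59.1 116.9] [-1.80e+02 -1.00e-02  8.92e+00] [ 0.45951648 -0.35081479  0.16625002]
```

View pics/g2.png

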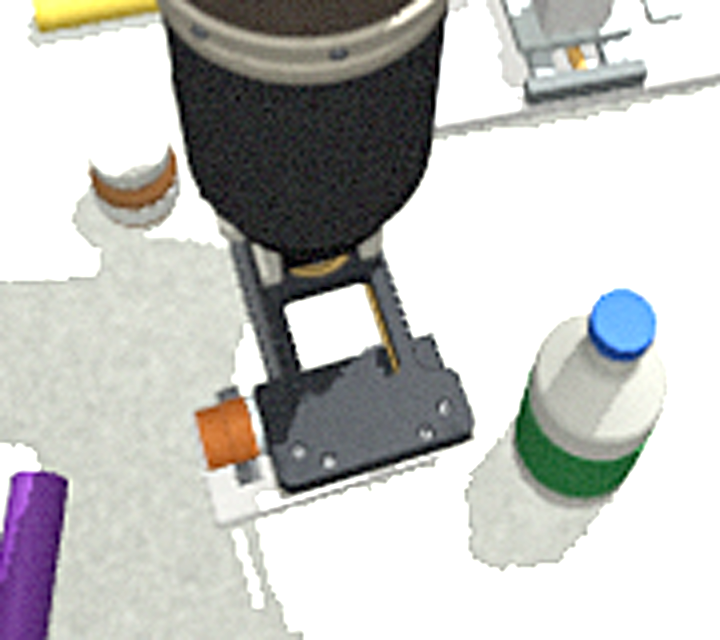

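Call:
jog_arm --pt "1.7 -0.6 -22 0.1" --pt "0 0 -22 0" --pt "0 0 -22 0" --pt "0 0 -22 0" --pt "0 0 -20 0" --pt "0 0 -14 0" --pt "0 0 -7 0" --pt "0 0 0 0" --pt "0 0 0 0" --pt "0 0 0 0"

```text
clock: 3.63
tool_pos: [0.4626, -0.3499, 0.0386]
orientation: [179.9, -0.1, 9.0]
force: [-0.6, -0.9, 0.4]
opening: 0.088
```

Call:
jog_arm --pt "0 0 0 0" --pt "0 0 0 0" --pt "0 0 0 0" --pt "0 0 0 0" --pt "0 0 0 0" --pt "0 0 0 0" --pt "0 0 0 0" --pt "0 0 0 0" --pt "0 0 0 0" --pt "0 0 0 0" --fingers 20

```text
clock: 4.47
tool_pos: [0.4625, -0.3517, 0.0387]
orientation: [179.8, -0.0, 9.1]
force: [-2.6, -9.5, 4.3]
opening: 0.0313
```

Call:
jog_arm --pt "0 0 15 0" --pt "0 0 30 0" --pt "0 18 31 0" --pt "0 30 25 0" --pt "0 36 25 -7" --pt "0 38 0 -7" --pt "0 38 0 -7" --pt "0 38 0 -7" --pt "0 38 0 -7" --pt "0 32 0 -7"

```text
clock: 5.3
tool_pos: [0.4617, -0.0993, 0.1616]
orientation: [-180.0, 0.0, -29.9]
force: [0.6, 0.2, -1.8]
opening: 0.0311
```

Call:
jog_arm --pt "18.7 7 0 -5.4" --pt "18.7 7 0 -5.4" --pt "18.7 7 0 -5.4" --pt "18.7 7 0 -5.4" --pt "18.7 7 0 -5.4" --pt "18.7 7 0 -5.4" --pt "18.7 7 0 -5.4" --pt "18.7 7 0 -5.4" --pt "18.7 7 0 -5.4" --pt "18.7 7 0 -5.4"

```text
clock: 6.13
tool_pos: [0.6498, -0.0307, 0.1609]
orientation: [179.9, 0.0, -83.9]
force: [-0.3, 0.4, -2.3]
opening: 0.0312
```

```bash
python3 - <<'E'
from h import *
o=get_obs();print(o['joint_pos'].round(1),o['orientation'].round(2),o['tool_pos'])
t=snapshot("top");s=snapshot("side")
crop(t,"pics/p1.png",220,80,400,220,4);crop(s,"pics/p2.png",290,90,450,280,4)
E
```

```text
[ 14.4  20.9  -7.6  -0.  -61.5  -8.3] [ 1.7992e+02  1.0000e-02 -8.3880e+01] [ 0.64979649 -0.03070994  0.16094751]
```

View pics/p1.png

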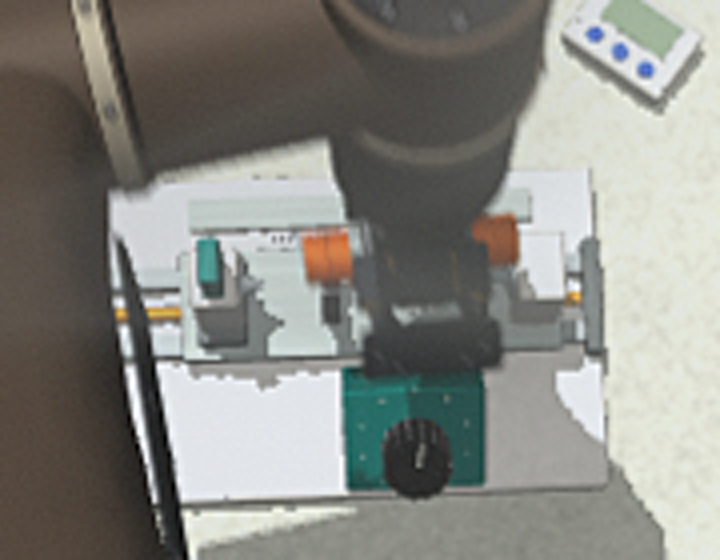

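View pics/p2.png

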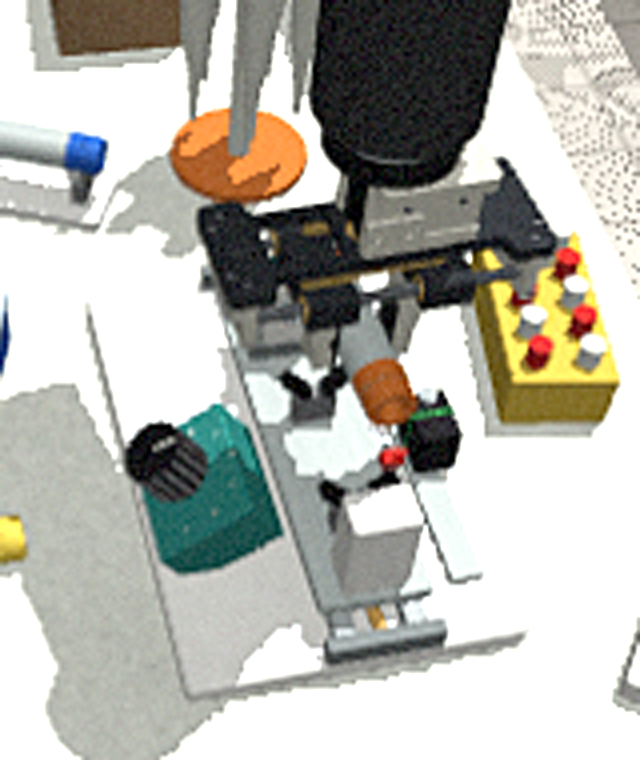

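Call:
jog_arm --pt "-0.4 9 -5 -1.5" --pt "0 8.3 -10 -1.36" --pt "0 0 -10 0" --pt "0 0 -5 0" --pt "0 0 0 0" --pt "0 0 0 0" --pt "0 0 0 0" --pt "0 0 0 0" --pt "0 0 0 0" --pt "0 0 0 0"

```text
clock: 7.07
tool_pos: [0.6492, -0.0139, 0.1322]
orientation: [-180.0, 0.0, -86.5]
force: [-0.0, -0.2, -2.8]
opening: 0.0311
```

```bash
cat > m3.py <<'E'
from m2 import *
o=get_obs();z=o['tool_pos'][2]+.0173;print(o['joint_pos'].round(1),o['orientation'].round(2),o['tool_pos'])
t=snapshot("top");s=snapshot("side")
a=(t,mask(t,(285,125,360,160)));b=(s,mask(s,(365,130,415,230)))
print(a[1].sum()/255,b[1].sum()/255)
th=np.radians(o['orientation'][2]+180)
p0=[o['tool_pos'][0],o['tool_pos'][1],th]
print(fit([a],p0,z),fit([a,b],p0,z))
crop(t,"pics/q1.png",220,80,400,220,4);crop(s,"pics/q2.png",290,90,450,280,4)
E
python3 m3.py
```

```text
[ 16.   22.2  -9.8   0.  -58.  -12.4] [-1.7996e+02  1.0000e-02 -8.6460e+01] [ 0.64922165 -0.01391331  0.13223095]
131.0 178.0
(array([ 0.6577431 , -0.0113361 ,  1.72933071]), np.float64(250.63635899755172), [427.0]) (array([ 0.65126717, -0.00854477,  1.56051704]), np.float64(456.90658512548544), [427.0, 496.5])
```

View pics/q1.png

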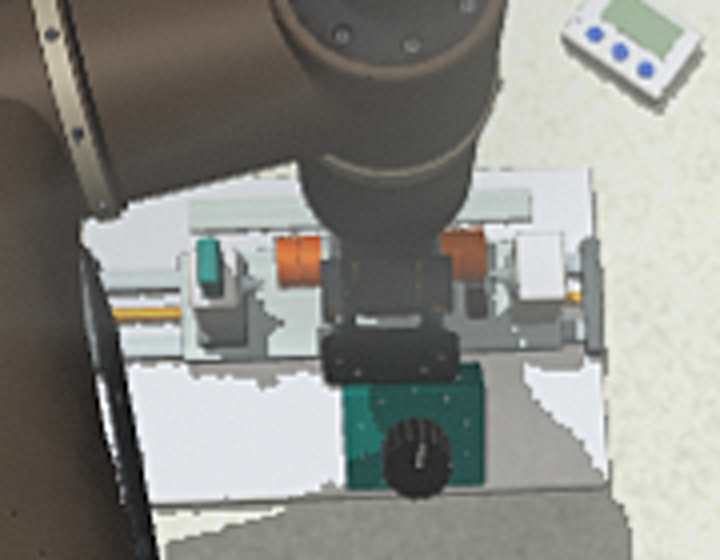

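View pics/q2.png

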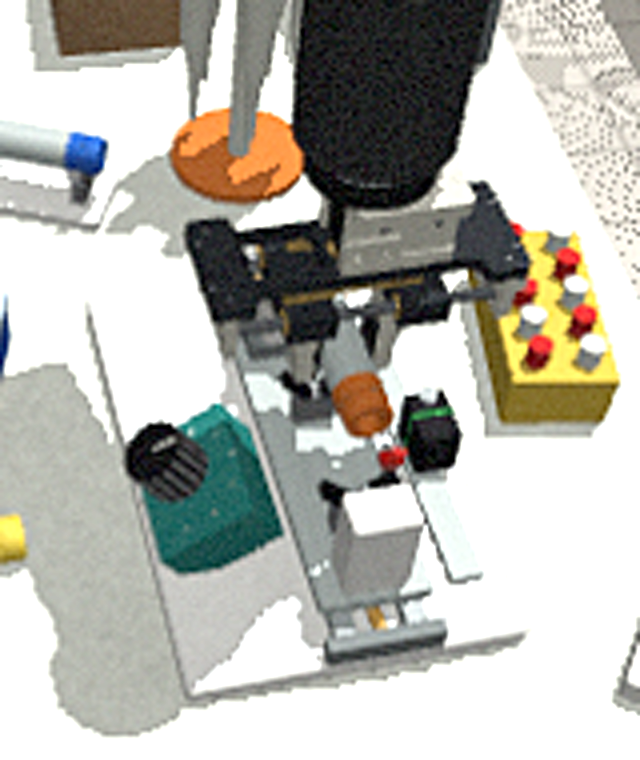

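```bash
python3 - <<'E' | tail -3
from m1 import *
for u,v in((289.1,145.2),(341.6,143.7)):
  P=at(t,(u,v),.1495);print(P,w2s(P))
E
```

```text
[-0.  -0.1]]
[0.64486435 0.05253303 0.1495    ] [0.04120476 0.08410734 0.1495    ]
[ 0.65195681 -0.07853095  0.1495    ] [ 0.04083656 -0.04714788  0.1495    ]
```

Call:
jog_arm --pt "0 0 -10 -0.2" --pt "0 0.5 -14 0" --pt "0 0 -12 0" --pt "0 0 -8 0" --pt "0 0 -5 0" --pt "0 0 -3 0" --pt "0 0 -2 0" --pt "0 0 -1 0" --pt "0 0 0 0" --pt "0 0 0 0"

```text
clock: 8.0
tool_pos: [0.6494, -0.0132, 0.0772]
orientation: [-180.0, 0.0, -86.7]
force: [1.2, 0.3, -2.5]
opening: 0.0313
```

Call:
jog_arm --pt "0 0 -0.8 0" --pt "0 0 -0.7 0" --pt "0 0 -0.5 0" --pt "0 0 -0.5 0" --pt "0 0 0 0" --pt "0 0 0 0" --pt "0 0 0 0" --pt "0 0 0 0" --pt "0 0 0 0" --pt "0 0 0 0"

```text
clock: 8.83
tool_pos: [0.6499, -0.0132, 0.0749]
orientation: [-179.9, 0.0, -86.6]
force: [3.9, -0.5, 5.1]
opening: 0.031
```

Call:
jog_arm --pt "0 0 0 0" --pt "0 0 0 0" --pt "0 0 0 0" --pt "0 0 0 0" --pt "0 0 0 0" --pt "0 0 0 0" --pt "0 0 0 0" --pt "0 0 0 0" --pt "0 0 0 0" --pt "0 0 0 0" --fingers 60

```text
clock: 9.67
tool_pos: [0.6491, -0.0133, 0.0743]
orientation: [180.0, 0.0, -86.7]
force: [-0.4, -0.1, -1.7]
opening: 0.0599
```

Call:
jog_arm --pt "0 0 8 0" --pt "0 0 20 0" --pt "0 0 30 0" --pt "0 0 35 0" --pt "0 0 20 0" --pt "0 0 0 0" --pt "0 0 0 0" --pt "0 0 0 7" --pt "0 0 0 7" --pt "0 0 0 7"

```text
clock: 10.5
tool_pos: [0.6484, -0.0133, 0.1865]
orientation: [179.9, 0.0, -65.3]
force: [-0.1, 0.9, 0.8]
opening: 0.0602
```

```bash
python3 - <<'E'
from h import *
o=get_obs();print(o['joint_pos'].round(1),o['orientation'].round(2),o['tool_pos'])
t=snapshot("top");s=snapshot("side")
crop(t,"pics/r1.png",220,80,400,220,4);crop(s,"pics/r2.png",290,90,450,280,4)
E
```

```text
[ 16.   19.6  -6.   -0.  -64.4   8.7] [ 1.7991e+02  3.0000e-02 -6.5330e+01] [ 0.64835553 -0.01334934  0.18648495]
```

View pics/r1.png

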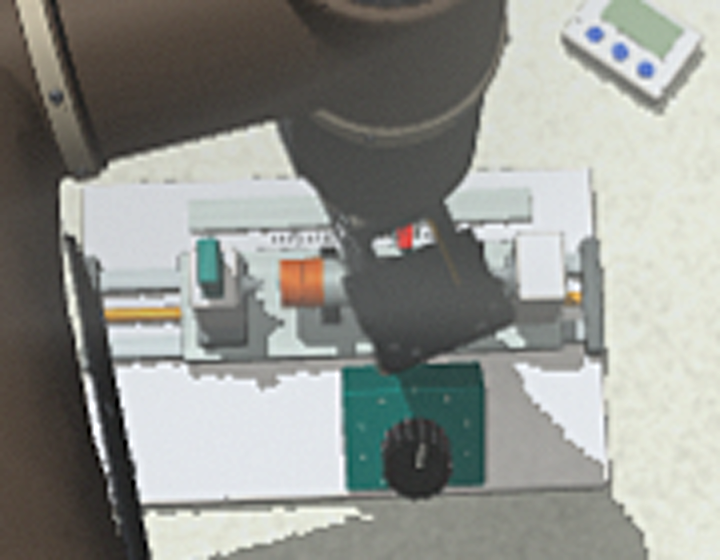

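View pics/r2.png

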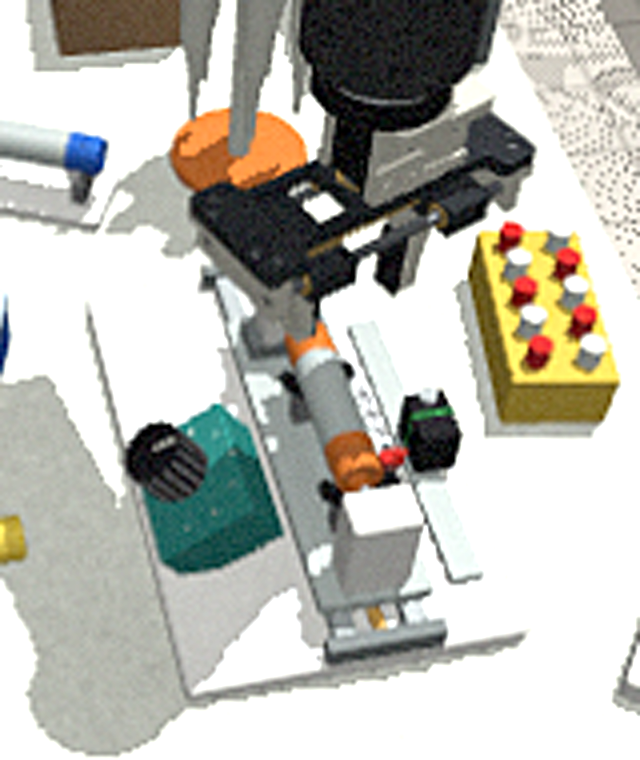

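Call:
jog_arm --pt "-0.6 11 0 6.86" --pt "-0.6 11 0 6.86" --pt "-0.6 11 0 6.86" --pt "-0.6 11 0 6.86" --pt "-0.6 11 0 6.86" --pt "-0.6 11 0 6.86" --pt "-0.6 11 0 6.86" --pt "-0.6 11 0 6.86" --pt "-0.5 11 0 6.86" --pt "-0.4 9.7 0 6.86"

```text
clock: 11.43
tool_pos: [0.6429, 0.096, 0.1867]
orientation: [180.0, 0.1, 3.0]
force: [0.1, -0.5, 0.6]
opening: 0.06
```

Call:
jog_arm --pt "0 0 -15 0" --pt "0 0 -20 0" --pt "0 0 -15 0" --pt "0 0 -9 0" --pt "0 0 -4 0" --pt "0 0 0 0" --pt "0 0 0 0" --pt "0 0 0 0" --pt "0 0 0 0" --pt "0 0 0 0"

```text
clock: 12.27
tool_pos: [0.6437, 0.0955, 0.1251]
orientation: [-180.0, -0.1, 2.9]
force: [-0.2, 0.2, 0.7]
opening: 0.0599
```

```bash
python3 - <<'E'
from h import *
o=get_obs();print(o['joint_pos'].round(1),o['orientation'].round(2),o['tool_pos'])
t=snapshot("top");s=snapshot("side")
crop(t,"pics/u1.png",220,80,400,220,4);crop(s,"pics/u2.png",290,90,450,280,4)
E
```

```text
[ 25.6  22.6 -10.1   0.  -57.2  67.3] [-1.7998e+02 -7.0000e-02  2.9200e+00] [0.64374734 0.09550343 0.12510391]
```

View pics/u2.png

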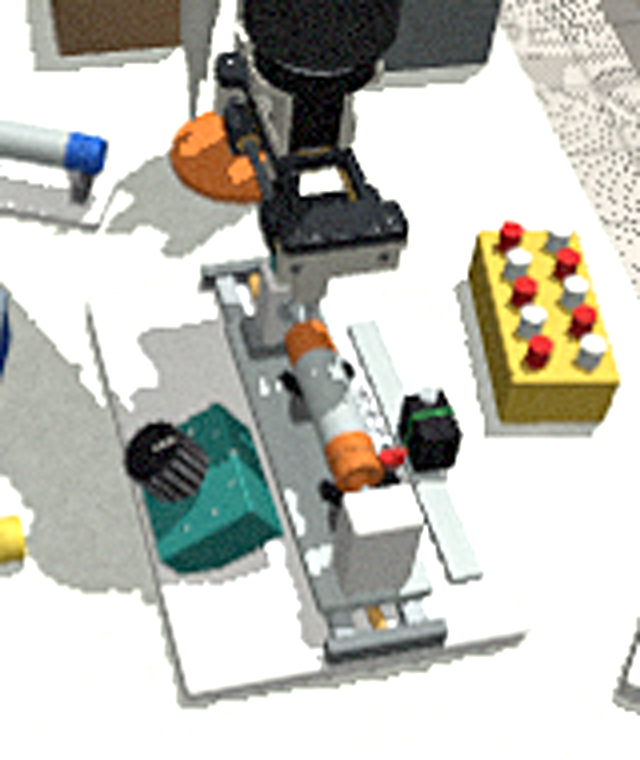

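Call:
jog_arm --pt "0 0 0 0" --pt "0 0 0 0" --pt "0 0 0 0" --pt "0 0 0 0" --pt "0 0 0 0" --pt "0 0 0 0" --pt "0 0 0 0" --pt "0 0 0 0" --pt "0 0 0 0" --pt "0 0 0 0" --fingers 5

```text
clock: 13.2
tool_pos: [0.6434, 0.0953, 0.1242]
orientation: [180.0, 0.0, 3.0]
force: [0.4, -0.2, 0.1]
opening: 0.0136
```

Call:
jog_arm --pt "0.1 -2 0 0" --pt "0.2 -4 0 0" --pt "0.2 -4 0 0" --pt "0.2 -4 0 0" --pt "0.2 -4 0 0" --pt "0.2 -4 0 0" --pt "0.2 -4 0 0" --pt "0.2 -3 0 0" --pt "0.2 -2 0 0" --pt "0.1 -2 0 0"

```text
clock: 14.03
tool_pos: [0.6454, 0.0625, 0.1243]
orientation: [-180.0, -0.0, 2.9]
force: [0.9, 5.4, -1.3]
opening: 0.0134
```

Call:
jog_arm --pt "0.05 -1 0 0" --pt "0.05 -1 0 0" --pt "0.05 -1 0 0" --pt "0.05 -1 0 0" --pt "0.05 -1 0 0" --pt "0.05 -1 0 0" --pt "0.05 -1 0 0" --pt "0 0 0 0" --pt "0 0 0 0" --pt "0 0 0 0"

```text
clock: 14.87
tool_pos: [0.6458, 0.0552, 0.1242]
orientation: [180.0, -0.0, 2.9]
force: [5.0, 2.9, -3.8]
opening: 0.0136
```

Call:
jog_arm --pt "0 -0.5 0 0" --pt "0 -0.5 0 0" --pt "0 -0.5 0 0" --pt "0 -0.5 0 0" --pt "0 -0.5 0 0" --pt "0 0 0 0" --pt "0 0 0 0" --pt "0 0 0 0" --pt "0 0 0 0" --pt "0 0 0 0"

```text
clock: 15.7
tool_pos: [0.6459, 0.0531, 0.1243]
orientation: [-180.0, -0.0, 2.9]
force: [4.7, 3.8, -3.9]
opening: 0.0137
```

```bash
python3 - <<'E'
from h import *
t=snapshot("top");s=snapshot("side")
crop(t,"pics/v1.png",240,100,380,200,5);crop(s,"pics/v2.png",330,130,430,260,5)
E
```

```text
(no output)
```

View pics/v1.png

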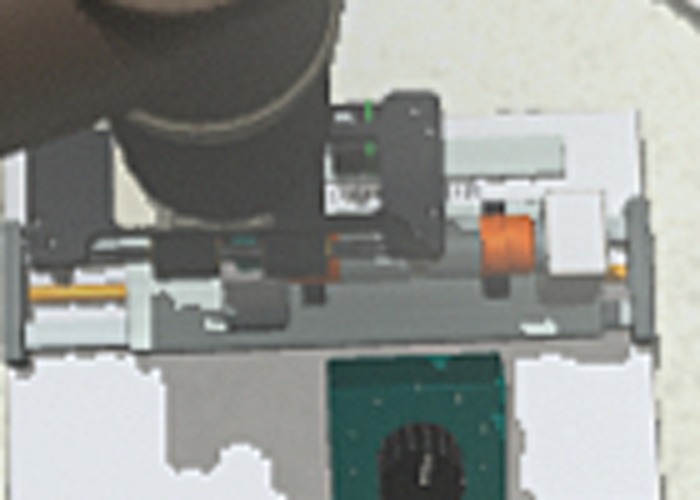

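View pics/v2.png

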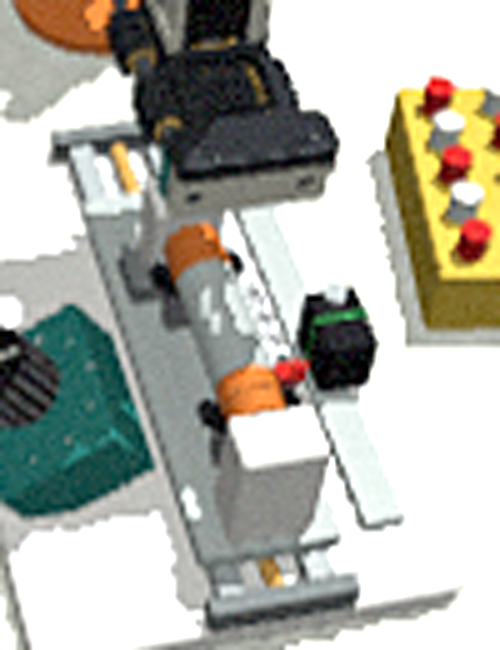

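Call:
jog_arm --pt "0 -0.5 0 0" --pt "0 -0.5 0 0" --pt "0 -0.5 0 0" --pt "0 -0.5 0 0" --pt "0 0 0 0" --pt "0 0 0 0" --pt "0 0 0 0" --pt "0 0 0 0" --pt "0 0 0 0" --pt "0 0 0 0"

```text
clock: 16.63
tool_pos: [0.646, 0.0518, 0.1243]
orientation: [-179.9, -0.1, 3.0]
force: [4.3, 5.8, -3.8]
opening: 0.0142
```

Call:
jog_arm --pt "0 -0.5 0 0" --pt "0 -0.5 0 0" --pt "0 0 0 0" --pt "0 0 0 0" --pt "0 0 0 0" --pt "0 0 0 0" --pt "0 0 0 0" --pt "0 0 0 0" --pt "0 0 0 0" --pt "0 0 0 0"

```text
clock: 17.47
tool_pos: [0.646, 0.0517, 0.1243]
orientation: [-179.9, -0.1, 3.0]
force: [3.5, 10.8, -3.0]
opening: 0.0139
```

Call:
jog_arm --pt "0 0 0 0" --pt "0 0 0 0" --pt "0 0 0 0" --pt "0 0 0 0" --pt "0 0 15 0" --pt "0 0 25 0" --pt "0 0 25 0" --pt "-10 -9 10 0" --pt "-20 -16 0 0" --pt "-20 -16 0 0" --fingers 50

```text
clock: 18.3
tool_pos: [0.5949, 0.0082, 0.1997]
orientation: [-180.0, -0.0, 2.9]
force: [-1.3, 0.3, -0.1]
opening: 0.05
```

Call:
jog_arm --pt "-20 -16 0 4" --pt "-20 -16 0 4" --pt "-14 -12 0 4" --pt "-8.2 -4.5 0 4" --pt "0 0 0 4.3" --pt "0 0 0 0" --pt "0 0 0 0" --pt "0 0 0 0" --pt "0 0 0 0" --pt "0 0 0 0" --fingers 75

```text
clock: 19.13
tool_pos: [0.5334, -0.0395, 0.199]
orientation: [-180.0, 0.0, 23.2]
force: [0.2, 0.0, 0.3]
opening: 0.0752
```

```bash
python3 - <<'E'
from h import *
o=get_obs();print(o['joint_pos'].round(1),o['orientation'].round(2),o['tool_pos'])
t=snapshot("top");s=snapshot("side")
crop(t,"pics/w1.png",240,100,380,220,5);crop(s,"pics/w2.png",310,130,430,260,5)
pickle.dump((t,s),open("s1.pkl","wb"))
E
```

```text
[ 16.8   8.6 -19.3   0.  -62.2  96.4] [-1.800e+02  3.000e-02  2.318e+01] [ 0.5333813  -0.0394804   0.19904579]
```

View pics/w1.png

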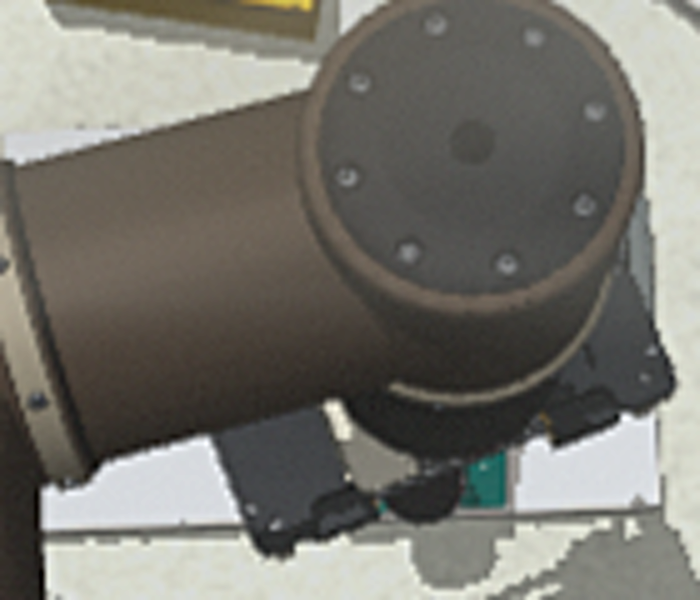

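View pics/w2.png

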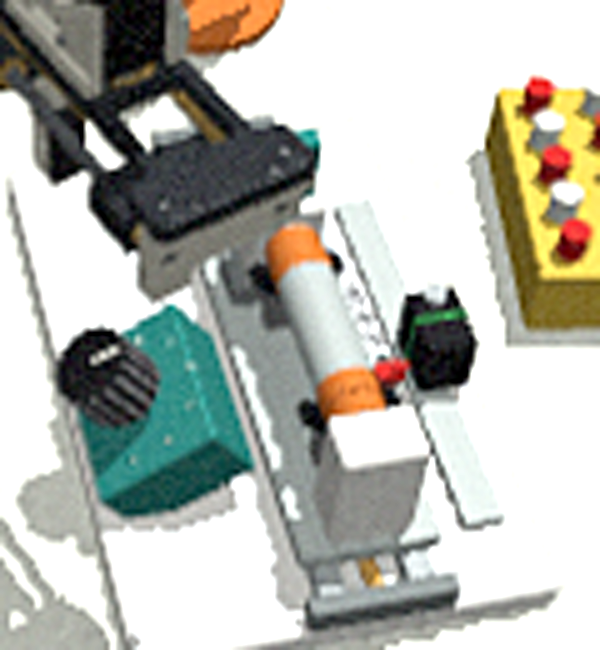

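```bash
cat > m4.py <<'E'
from h import *
p=np.array([0.60850656,-0.03378028,0.05686703])
def w2s(P):
    c,s_=np.cos(p[2]),np.sin(p[2]);d=P-np.array([p[0],p[1],0]); return np.array([c*d[0]+s_*d[1],-s_*d[0]+c*d[1],P[2]])
def pt(s,pr=True):
    hs=cv2.cvtColor(s["image"],cv2.COLOR_RGB2HSV)
    roi=(slice(160,230),slice(375,412))
    out=[]
    for m in (cv2.inRange(hs,(0,150,70),(4,255,255))|cv2.inRange(hs,(174,150,70),(180,255,255)),cv2.inRange(hs,(45,100,40),(80,255,255))):
        a=np.argwhere(m[roi]);out.append((a.mean(0)[::-1]+[375,160],len(a)))
    r=w2s(at(s,out[0][0],.05));g=w2s(at(s,out[1][0],.064))
    if pr: print("red",out[0],r.round(4),"green",out[1],g.round(4),"rel mm",1e3*(r[1]-g[1]))
def look(n):
    s=snapshot("side");pt(s);crop(s,f"pics/{n}.png",310,130,430,260,5)
    o=get_obs();print(o['tool_pos'].round(4),o['orientation'].round(1),o['force'].round(1),o['opening'],o['clock'])
if __name__=="__main__":
    for f in("s0.pkl","s1.pkl"): pt(pickle.load(open(f,"rb"))[1])
E
python3 m4.py
```

```text
red (array([387.9047619 , 203.76190476]), 21) [0.0856 0.0005 0.05  ] green (array([396.875, 193.125]), 24) [0.1162 0.0214 0.064 ] rel mm -20.91037488654094
red (array([388.05, 203.7 ]), 20) [0.0861 0.0006 0.05  ] green (array([396.66666667, 193.44444444]), 27) [0.1153 0.0204 0.064 ] rel mm -19.788394781249163
```

Call:
jog_arm --pt "0.4 1.5 -25 0" --pt "0 0 -25 0" --pt "0 0 -25 0" --pt "0 0 -22 0" --pt "0 0 -16 0" --pt "0 0 -10 0" --pt "0 0 -5 0" --pt "0 0 -2 0" --pt "0 0 0 0" --pt "0 0 0 0"

```text
clock: 20.07
tool_pos: [0.5344, -0.038, 0.0701]
orientation: [180.0, -0.1, 23.2]
force: [-0.4, 1.0, 0.2]
opening: 0.075
```

```bash
python3 -c "
from m4 import *
look('x1')"
```

```text
red (array([387.95238095, 203.80952381]), 21) [0.0857 0.0003 0.05  ] green (array([397.08333333, 193.08333333]), 24) [0.1168 0.0214 0.064 ] rel mm -21.128045388113545
[ 0.5345 -0.0379  0.0703] [ 1.80e+02 -1.00e-01  2.33e+01] [0.3 0.2 0.2] 0.07496561503605481 20.1167
```

View pics/x1.png

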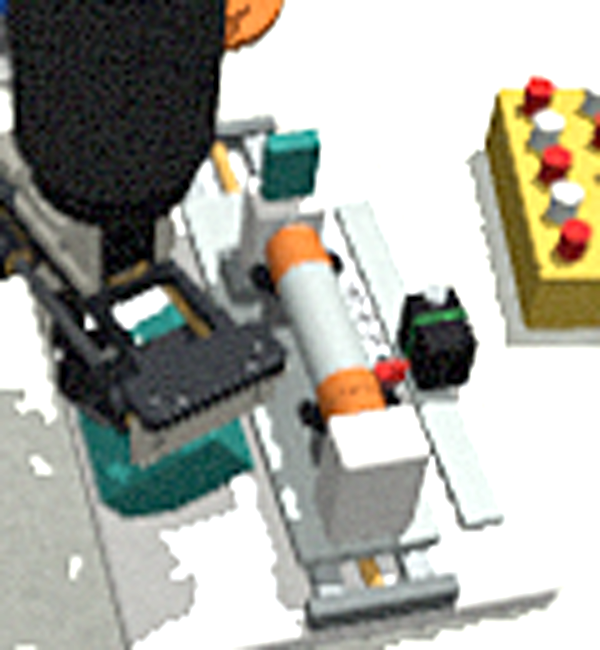

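Call:
jog_arm --pt "0 0 0 0" --pt "0 0 0 0" --pt "0 0 0 0" --pt "0 0 0 0" --pt "0 0 0 0" --pt "0 0 0 0" --pt "0 0 0 0" --pt "0 0 0 -2" --pt "0 0 0 -4" --pt "0 0 0 -4" --fingers 25

```text
clock: 20.95
tool_pos: [0.5341, -0.0379, 0.0693]
orientation: [-180.0, -0.0, 13.1]
force: [3.4, -3.6, -4.0]
opening: 0.045
```

Call:
jog_arm --pt "0 0 0 -4" --pt "0 0 0 -4" --pt "0 0 0 -4" --pt "0 0 0 -4" --pt "0 0 0 -4" --pt "0 0 0 -4" --pt "0 0 0 -4" --pt "0 0 0 -2" --pt "0 0 0 0" --pt "0 0 0 0"

```text
clock: 21.78
tool_pos: [0.5345, -0.0368, 0.0695]
orientation: [-179.9, -0.1, -16.6]
force: [-0.8, 6.4, 2.3]
opening: 0.0465
```

```bash
python3 -c "
from m4 import *
look('x2')"
```

```text
red (array([387.6, 202.8]), 20) [0.0858 0.0039 0.05  ] green (array([397.        , 193.19230769]), 26) [0.1164 0.0211 0.064 ] rel mm -17.202513171295813
[ 0.5345 -0.0368  0.0695] [-1.799e+02 -1.000e-01 -1.660e+01] [-1.7  6.5  2.2] 0.04598482103799295 21.8333
```

View pics/x2.png

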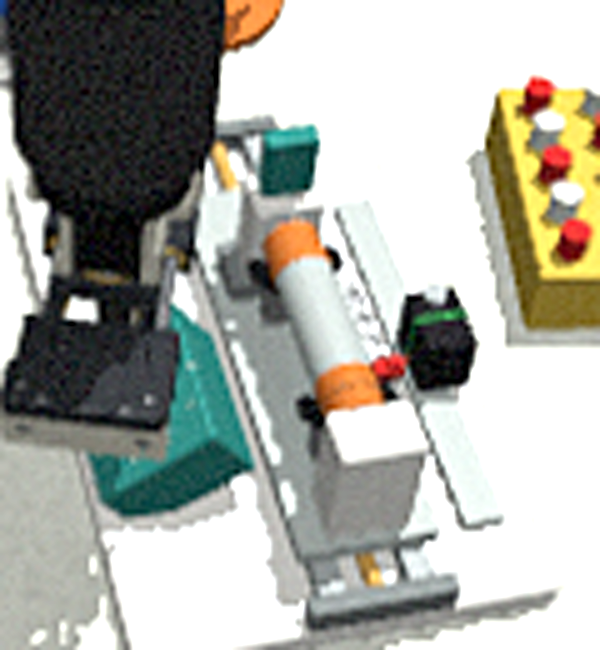

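Call:
jog_arm --pt "0 0 0 0" --pt "0 0 0 0" --pt "0 0 0 0" --pt "0 0 0 6" --pt "0 0 0 7" --pt "0 0 0 7" --pt "0 0 0 7" --pt "0 0 0 7" --pt "0 0 0 7" --pt "0 0 0 4" --fingers 68

```text
clock: 22.67
tool_pos: [0.5333, -0.0384, 0.069]
orientation: [-180.0, 0.1, 28.6]
force: [0.4, 0.8, -0.7]
opening: 0.0678
```

Call:
jog_arm --pt "0 0 0 0" --pt "0 0 0 0" --pt "0 0 0 0" --pt "0 0 0 0" --pt "0 0 0 0" --pt "0 0 0 0" --pt "0 0 0 -3" --pt "0 0 0 -5" --pt "0 0 0 -5" --pt "0 0 0 -5" --fingers 25

```text
clock: 23.5
tool_pos: [0.5338, -0.0381, 0.0691]
orientation: [180.0, -0.0, 10.0]
force: [3.6, -2.7, -6.2]
opening: 0.0446
```

Call:
jog_arm --pt "0 0 0 -5" --pt "0 0 0 -5" --pt "0 0 0 -5" --pt "0 0 0 -5" --pt "0 0 0 -5" --pt "0 0 0 -4" --pt "0 0 0 -2" --pt "0 0 0 0" --pt "0 0 0 0" --pt "0 0 0 0"

```text
clock: 24.33
tool_pos: [0.5343, -0.0366, 0.0695]
orientation: [-179.9, -0.1, -20.7]
force: [-1.7, 5.5, 0.7]
opening: 0.047
```

```bash
python3 -c "
from m4 import *
look('x3')"
```

```text
red (array([387.27272727, 201.5       ]), 22) [0.0864 0.0085 0.05  ] green (array([397.03846154, 193.07692308]), 26) [0.1167 0.0215 0.064 ] rel mm -12.997259676296453
[ 0.5344 -0.0366  0.0695] [-1.799e+02 -1.000e-01 -2.070e+01] [-0.9  6.4 -0.8] 0.04718312825156983 24.3833
```

Call:
jog_arm --pt "0 0 0 0" --pt "0 0 0 0" --pt "0 0 0 0" --pt "0 0 0 7" --pt "0 0 0 7" --pt "0 0 0 7" --pt "0 0 0 7" --pt "0 0 0 7" --pt "0 0 0 7" --pt "0 0 0 7" --fingers 68

```text
clock: 25.22
tool_pos: [0.5335, -0.0383, 0.0692]
orientation: [-180.0, 0.0, 28.5]
force: [-1.0, -0.4, 0.1]
opening: 0.068
```

Call:
jog_arm --pt "0 0 0 0" --pt "0 0 0 0" --pt "0 0 0 0" --pt "0 0 0 0" --pt "0 0 0 0" --pt "0 0 0 0" --pt "0 0 0 -3" --pt "0 0 0 -5" --pt "0 0 0 -5" --pt "0 0 0 -5" --fingers 25

```text
clock: 26.05
tool_pos: [0.5339, -0.0381, 0.0691]
orientation: [180.0, -0.0, 10.0]
force: [4.9, -4.4, -7.9]
opening: 0.0442
```

Call:
jog_arm --pt "0 0 0 -5" --pt "0 0 0 -5" --pt "0 0 0 -5" --pt "0 0 0 -5" --pt "0 0 0 -5" --pt "0 0 0 -4" --pt "0 0 0 -2" --pt "0 0 0 0" --pt "0 0 0 0" --pt "0 0 0 0"

```text
clock: 26.88
tool_pos: [0.5344, -0.0365, 0.0695]
orientation: [-179.9, -0.1, -20.7]
force: [-1.8, 4.5, 1.5]
opening: 0.047
```

Call:
jog_arm --pt "0 0 0 0" --pt "0 0 0 0" --pt "0 0 0 0" --pt "0 0 0 7" --pt "0 0 0 7" --pt "0 0 0 7" --pt "0 0 0 7" --pt "0 0 0 7" --pt "0 0 0 7" --pt "0 0 0 0" --fingers 68

```text
clock: 27.72
tool_pos: [0.5336, -0.0382, 0.0692]
orientation: [-180.0, 0.0, 21.5]
force: [1.2, -0.7, -0.3]
opening: 0.0682
```

Call:
jog_arm --pt "0 0 0 0" --pt "0 0 0 0" --pt "0 0 0 0" --pt "0 0 0 0" --pt "0 0 0 0" --pt "0 0 0 0" --pt "0 0 0 -3" --pt "0 0 0 -5" --pt "0 0 0 -5" --pt "0 0 0 -5" --fingers 25

```text
clock: 28.55
tool_pos: [0.5337, -0.0379, 0.0692]
orientation: [-180.0, -0.0, 3.0]
force: [-0.3, 1.0, -0.5]
opening: 0.0436
```

Call:
jog_arm --pt "0 0 0 -5" --pt "0 0 0 -5" --pt "0 0 0 -5" --pt "0 0 0 -5" --pt "0 0 0 -5" --pt "0 0 0 -4" --pt "0 0 0 -2" --pt "0 0 0 0" --pt "0 0 0 0" --pt "0 0 0 0"

```text
clock: 29.38
tool_pos: [0.5347, -0.0367, 0.0698]
orientation: [-179.8, -0.1, -27.7]
force: [-2.2, 6.1, 3.5]
opening: 0.0485
```

```bash
python3 -c "
from m4 import *
look('x4')"
```

```text
red (array([385.94736842, 199.31578947]), 19) [0.0851 0.0166 0.05  ] green (array([396.42857143, 194.03571429]), 28) [0.1139 0.0185 0.064 ] rel mm -1.8376433718354617
[ 0.5347 -0.0367  0.0698] [-1.798e+02 -1.000e-01 -2.770e+01] [-1.3  6.7  1.7] 0.047779511335860586 29.4333
```

View pics/x4.png

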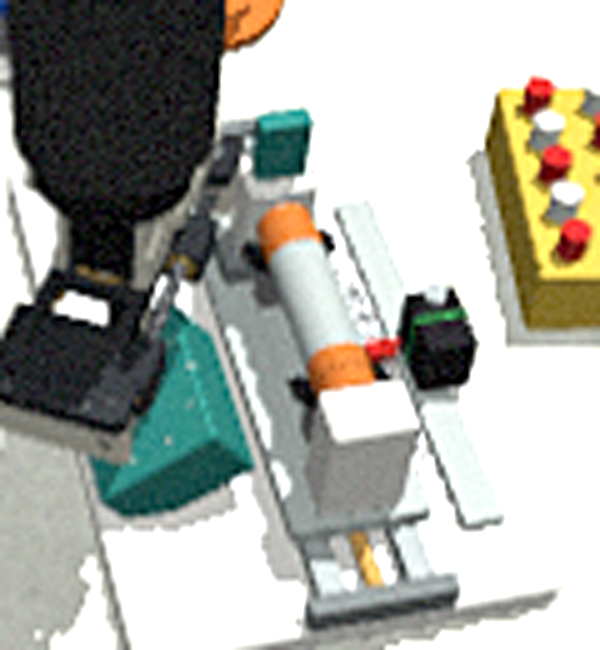

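Call:
jog_arm --pt "0 0 0 0" --pt "0 0 0 0" --pt "0 0 0 7" --pt "0 0 0 7" --pt "0 0 0 7" --pt "0 0 0 7" --pt "0 0 0 7" --pt "0 0 0 7" --pt "0 0 0 7" --pt "0 0 0 7" --fingers 68

```text
clock: 30.27
tool_pos: [0.5332, -0.0384, 0.069]
orientation: [-180.0, 0.1, 28.5]
force: [-0.2, -0.1, -0.2]
opening: 0.0679
```

Call:
jog_arm --pt "0 0 0 0" --pt "0 0 0 0" --pt "0 0 0 0" --pt "0 0 0 0" --pt "0 0 0 0" --pt "0 0 0 0" --pt "0 0 0 -3" --pt "0 0 0 -5" --pt "0 0 0 -5" --pt "0 0 0 -5" --fingers 25

```text
clock: 31.1
tool_pos: [0.5338, -0.0381, 0.0691]
orientation: [180.0, -0.0, 10.0]
force: [4.9, -2.7, -6.9]
opening: 0.0445
```

Call:
jog_arm --pt "0 0 0 -5" --pt "0 0 0 -5" --pt "0 0 0 -5" --pt "0 0 0 -5" --pt "0 0 0 -5" --pt "0 0 0 -4" --pt "0 0 0 -2" --pt "0 0 0 0" --pt "0 0 0 0" --pt "0 0 0 0"

```text
clock: 31.93
tool_pos: [0.5342, -0.0366, 0.0696]
orientation: [-179.9, -0.0, -20.7]
force: [-2.8, 5.6, 1.9]
opening: 0.0474
```

Call:
jog_arm --pt "0 0 0 0" --pt "0 0 0 0" --pt "0 0 0 0" --pt "0 0 0 7" --pt "0 0 0 7" --pt "0 0 0 7" --pt "0 0 0 7" --pt "0 0 0 7" --pt "0 0 0 7" --pt "0 0 0 7" --fingers 68

```text
clock: 32.77
tool_pos: [0.5336, -0.0382, 0.0692]
orientation: [-180.0, 0.0, 28.5]
force: [-0.3, -1.0, 1.0]
opening: 0.068
```

Call:
jog_arm --pt "0 0 0 0" --pt "0 0 0 0" --pt "0 0 0 0" --pt "0 0 0 0" --pt "0 0 0 0" --pt "0 0 0 0" --pt "0 0 0 -3" --pt "0 0 0 -5" --pt "0 0 0 -5" --pt "0 0 0 -5" --fingers 25

```text
clock: 33.6
tool_pos: [0.534, -0.0381, 0.0691]
orientation: [180.0, -0.0, 10.0]
force: [4.3, -3.8, -7.4]
opening: 0.0446
```

Call:
jog_arm --pt "0 0 0 -5" --pt "0 0 0 -5" --pt "0 0 0 -5" --pt "0 0 0 -5" --pt "0 0 0 -5" --pt "0 0 0 -4" --pt "0 0 0 -2" --pt "0 0 0 0" --pt "0 0 0 0" --pt "0 0 0 0"

```text
clock: 34.43
tool_pos: [0.5344, -0.0366, 0.0696]
orientation: [-179.9, -0.1, -20.7]
force: [-1.5, 6.0, 0.9]
opening: 0.0471
```

```bash
python3 -c "
from m4 import *
look('x5')"
```

```text
red (array([384.72222222, 196.83333333]), 18) [0.0844 0.0259 0.05  ] green (array([396.40740741, 193.96296296]), 27) [0.1139 0.0187 0.064 ] rel mm 7.141230716945953
[ 0.5344 -0.0366  0.0696] [-1.799e+02 -1.000e-01 -2.070e+01] [-0.8  5.5  1.7] 0.04695883130201102 34.4833
```

View pics/x5.png

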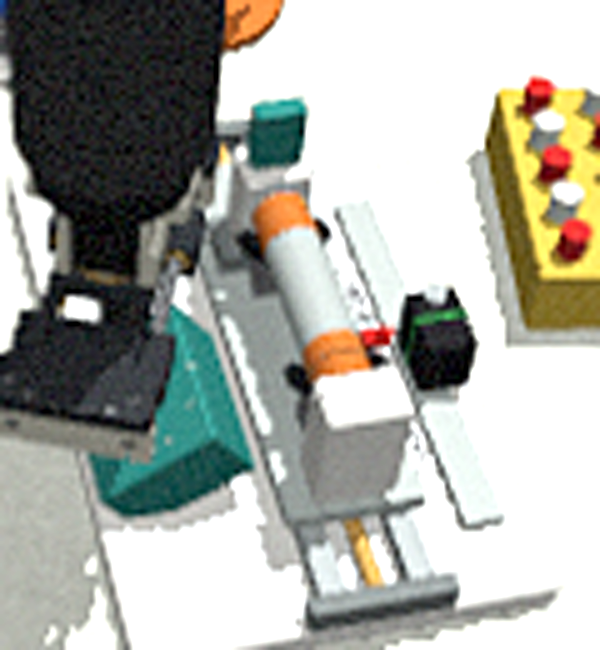

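Call:
jog_arm --pt "0 0 0 0" --pt "0 0 0 0" --pt "0 0 0 0" --pt "0 0 0 7" --pt "0 0 0 7" --pt "0 0 0 7" --pt "0 0 0 7" --pt "0 0 0 7" --pt "0 0 0 7" --pt "0 0 0 7" --fingers 68

```text
clock: 35.32
tool_pos: [0.5334, -0.0383, 0.0691]
orientation: [-180.0, 0.0, 28.5]
force: [0.6, 0.1, -0.2]
opening: 0.0682
```

Call:
jog_arm --pt "0 0 0 0" --pt "0 0 0 0" --pt "0 0 0 0" --pt "0 0 0 0" --pt "0 0 0 0" --pt "0 0 0 0" --pt "0 0 0 -3" --pt "0 0 0 -5" --pt "0 0 0 -5" --pt "0 0 0 -5" --fingers 25

```text
clock: 36.15
tool_pos: [0.5339, -0.0381, 0.0691]
orientation: [180.0, -0.0, 10.0]
force: [4.8, -3.6, -7.7]
opening: 0.0444
```

Call:
jog_arm --pt "0 0 0 -5" --pt "0 0 0 -5" --pt "0 0 0 -5" --pt "0 0 0 -5" --pt "0 0 0 -5" --pt "0 0 0 -4" --pt "0 0 0 -2" --pt "0 0 0 0" --pt "0 0 0 0" --pt "0 0 0 0"

```text
clock: 36.98
tool_pos: [0.5344, -0.0367, 0.0695]
orientation: [-179.9, -0.1, -20.7]
force: [-1.1, 6.2, 1.6]
opening: 0.047
```

```bash
python3 -c "
from m4 import *
look('x6')"
```

```text
red (array([384.47368421, 195.73684211]), 19) [0.085  0.0298 0.05  ] green (array([396.48148148, 194.03703704]), 27) [0.1141 0.0184 0.064 ] rel mm 11.391215647627677
[ 0.5344 -0.0367  0.0695] [-1.799e+02 -1.000e-01 -2.070e+01] [-1.5  5.6  0.4] 0.04707389734782181 37.0333
```

View pics/x6.png

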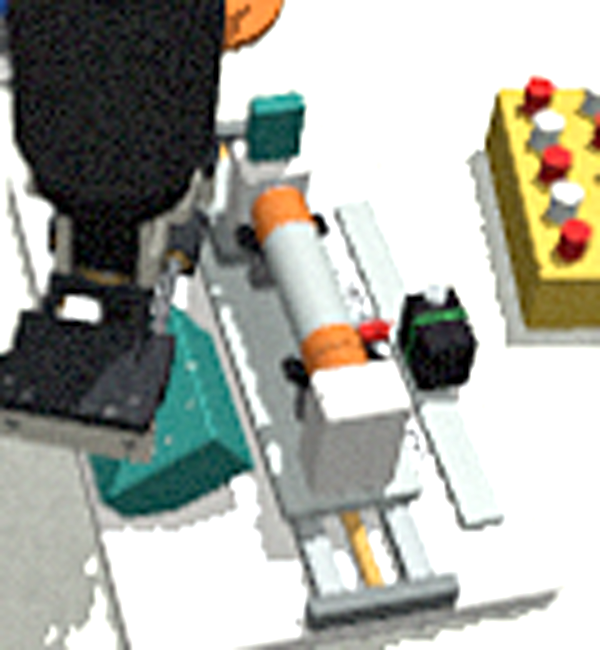

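Call:
jog_arm --pt "0 0 0 3" --pt "0 0 0 6" --pt "0 0 0 6" --pt "0 0 0 6" --pt "0 0 0 6" --pt "0 0 0 6" --pt "0 0 0 6" --pt "0 0 0 6" --pt "0 0 0 4" --pt "0 0 0 0"

```text
clock: 37.87
tool_pos: [0.5332, -0.0402, 0.07]
orientation: [179.9, 0.1, 28.4]
force: [-2.0, -8.0, 8.1]
opening: 0.0472
```

```bash
python3 -c "
from m4 import *
look('x7')"
```

```text
red (array([384.8125, 196.1875]), 16) [0.0854 0.0281 0.05  ] green (array([396.26666667, 193.9       ]), 30) [0.1136 0.019  0.064 ] rel mm 9.047217570345875
[ 0.5332 -0.0402  0.0701] [1.799e+02 1.000e-01 2.820e+01] [ -1.9 -10.2   8.2] 0.04727647109332765 37.9167
```

```bash
cat > m5.py <<'E'
from m4 import *
def pt2(c,roi=(slice(165,225),slice(376,392)),z=.05):
    im=c["image"].astype(float);w=np.clip(im[...,0]-1.6*np.maximum(im[...,1],im[...,2])-10,0,None)[roi]
    hs=cv2.cvtColor(c["image"],cv2.COLOR_RGB2HSV)[...,0][roi]; w=w*((hs<4)|(hs>174))
    y,x=np.mgrid[roi];u=np.array([(w*x).sum(),(w*y).sum()])/w.sum();return u,w2s(at(c,u,z)).round(4)
if __name__=="__main__":
    for f in("s0.pkl","s1.pkl"):
        t,s=pickle.load(open(f,"rb"));print(pt2(s,(slice(165,225),slice(376,396))))
    print(pt2(t0:=pickle.load(open("s0.pkl","rb"))[0],(slice(128,150),slice(310,335))))
    s=snapshot("side");print(pt2(s,(slice(165,225),slice(376,396))))
E
python3 m5.py
```

```text
(array([387.61919505, 203.77800711]), array([0.0849, 0.0006, 0.05  ]))
(array([387.69963592, 203.75752427]), array([0.0851, 0.0006, 0.05  ]))
(array([321.18509317, 138.67453416]), array([0.0848, 0.0007, 0.05  ]))
(array([384.79997216, 196.27756125]), array([0.0853, 0.0278, 0.05  ]))
```

Call:
jog_arm --pt "0 0 0 0" --pt "0 0 0 0" --pt "0 0 0 0" --pt "0 0 0 -7" --pt "0 0 0 -7" --pt "0 0 0 -7" --pt "0 0 0 -7" --pt "0 0 0 -7" --pt "0 0 0 -7" --pt "0 0 0 -7" --fingers 68

```text
clock: 38.8
tool_pos: [0.5337, -0.0377, 0.0691]
orientation: [-180.0, 0.0, -21.1]
force: [0.1, -0.0, -0.2]
opening: 0.0681
```

Call:
jog_arm --pt "0 0 0 0" --pt "0 0 0 0" --pt "0 0 0 0" --pt "0 0 0 0" --pt "0 0 0 0" --pt "0 0 0 0" --pt "0 0 0 3" --pt "0 0 0 5" --pt "0 0 0 5" --pt "0 0 0 5" --fingers 25

```text
clock: 39.63
tool_pos: [0.5332, -0.0385, 0.0691]
orientation: [180.0, 0.1, -2.5]
force: [4.2, 1.7, -5.8]
opening: 0.0442
```

Call:
jog_arm --pt "0 0 0 5" --pt "0 0 0 5" --pt "0 0 0 5" --pt "0 0 0 5" --pt "0 0 0 5" --pt "0 0 0 4" --pt "0 0 0 2" --pt "0 0 0 0" --pt "0 0 0 0" --pt "0 0 0 0"

```text
clock: 40.47
tool_pos: [0.533, -0.0403, 0.0698]
orientation: [179.9, 0.2, 28.2]
force: [-1.6, -9.8, 6.4]
opening: 0.0473
```

```bash
python3 m5.py; python3 -c "
from m4 import *
look('x8')"
```

```text
(array([387.61919505, 203.77800711]), array([0.0849, 0.0006, 0.05  ]))
(array([387.69963592, 203.75752427]), array([0.0851, 0.0006, 0.05  ]))
(array([321.18509317, 138.67453416]), array([0.0848, 0.0007, 0.05  ]))
(array([385.04552437, 197.42466136]), array([0.0847, 0.0237, 0.05  ]))
red (array([384.875 , 197.5625]), 16) [0.0841 0.0233 0.05  ] green (array([396.40740741, 193.96296296]), 27) [0.1139 0.0187 0.064 ] rel mm 4.528625654010194
[ 0.5329 -0.0403  0.0698] [179.9   0.2  28.2] [ -2.2 -10.6   5.8] 0.04693099665494845 40.5667
```

View pics/x8.png

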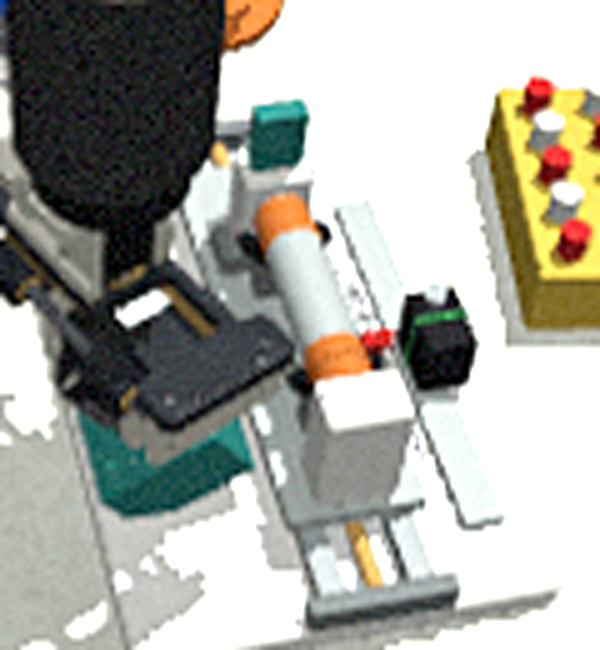

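Call:
jog_arm --pt "0 0 0 0" --pt "0 0 0 0" --pt "0 0 0 0" --pt "0 0 0 -7" --pt "0 0 0 -7" --pt "0 0 0 -7" --pt "0 0 0 -7" --pt "0 0 0 -7" --pt "0 0 0 -7" --pt "0 0 0 -7" --fingers 68

```text
clock: 41.4
tool_pos: [0.534, -0.0377, 0.0693]
orientation: [-180.0, -0.0, -21.1]
force: [0.0, -0.6, -0.2]
opening: 0.0682
```

Call:
jog_arm --pt "0 0 0 0" --pt "0 0 0 0" --pt "0 0 0 0" --pt "0 0 0 0" --pt "0 0 0 0" --pt "0 0 0 0" --pt "0 0 0 3" --pt "0 0 0 5" --pt "0 0 0 5" --pt "0 0 0 5" --fingers 25

```text
clock: 42.23
tool_pos: [0.5332, -0.0385, 0.0692]
orientation: [180.0, 0.0, -2.5]
force: [2.5, 2.8, -5.6]
opening: 0.0446
```

Call:
jog_arm --pt "0 0 0 3" --pt "0 0 0 2" --pt "0 0 0 1" --pt "0 0 0 0" --pt "0 0 0 0" --pt "0 0 0 0" --pt "0 0 0 0" --pt "0 0 0 0" --pt "0 0 0 0" --pt "0 0 0 0"

```text
clock: 43.07
tool_pos: [0.5332, -0.0385, 0.0692]
orientation: [180.0, 0.1, 3.2]
force: [-1.9, -4.8, 2.1]
opening: 0.0435
```

```bash
python3 m5.py|tail -1; python3 -c "
from m4 import *
look('x9')
t,s=pickle.load(open('s0.pkl','rb'))
hs=cv2.cvtColor(t['image'],cv2.COLOR_RGB2HSV);a=np.argwhere(cv2.inRange(hs,(45,100,40),(80,255,255))[115:140,300:330])+[115,300]
print(a.mean(0),len(a),w2s(at(t,a.mean(0)[::-1],.064)))"
```

```text
(array([385.28554794, 197.87242852]), array([0.0849, 0.022 , 0.05  ]))
red (array([385.38888889, 197.88888889]), 18) [0.0851 0.0219 0.05  ] green (array([396.66666667, 193.51851852]), 27) [0.1152 0.0201 0.064 ] rel mm 1.7276583536302015
[ 0.5332 -0.0385  0.0692] [1.8e+02 1.0e-01 3.2e+00] [-2.5 -3.9  2.6] 0.04351672038201832 43.1667
[nan nan] 0 [nan nan nan]<string>:6: RuntimeWarning: Mean of empty slice.
  ret = um.true_divide(
```

Call:
jog_arm --pt "0 0 0 2" --pt "0 0 0 2" --pt "0 0 0 2" --pt "0 0 0 2" --pt "0 0 0 2" --pt "0 0 0 0" --pt "0 0 0 0" --pt "0 0 0 0" --pt "0 0 0 0" --pt "0 0 0 0"

```text
clock: 44.0
tool_pos: [0.533, -0.0398, 0.0695]
orientation: [179.9, 0.1, 13.2]
force: [-2.5, -9.6, 4.1]
opening: 0.044
```

```bash
python3 m5.py|tail -1; python3 -c "
from m4 import *
look('xa')"
```

```text
(array([385.53910471, 197.97993311]), array([0.0854, 0.0215, 0.05  ]))
red (array([385.5 , 197.95]), 20) [0.0854 0.0216 0.05  ] green (array([396.60714286, 193.60714286]), 28) [0.1149 0.0199 0.064 ] rel mm 1.7299204440808305
[ 0.5329 -0.0398  0.0695] [1.799e+02 1.000e-01 1.320e+01] [ -1.9 -10.7   4.6] 0.043737784397441214 44.1
```

View pics/xa.png

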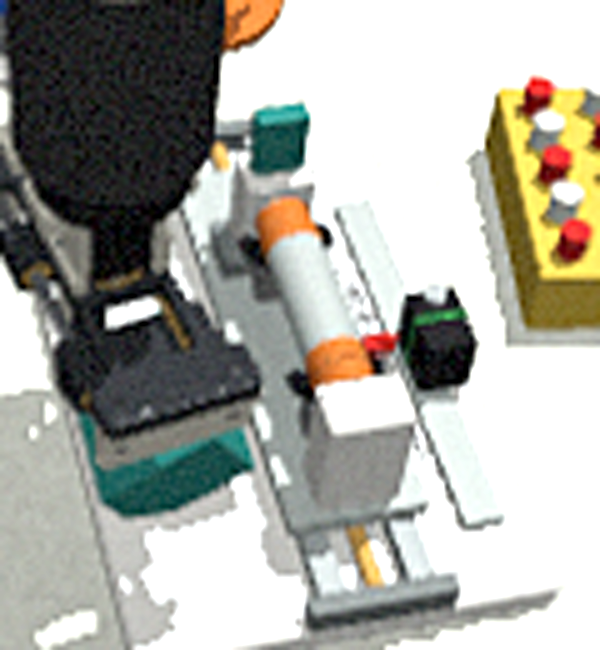

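Call:
jog_arm --pt "0 0 0 0" --pt "0 0 0 0" --pt "0 0 0 0" --pt "0 0 0 0" --pt "0 0 0 -6" --pt "0 0 0 -6" --pt "0 0 0 -6" --pt "0 0 0 -4" --pt "0 0 0 0" --pt "0 0 0 0" --fingers 60

```text
clock: 44.93
tool_pos: [0.5339, -0.0378, 0.0693]
orientation: [-180.0, -0.0, -8.6]
force: [-0.6, -0.4, 0.8]
opening: 0.0604
```

Call:
jog_arm --pt "0 0 0 0" --pt "0 0 0 0" --pt "0 0 0 0" --pt "0 0 0 0" --pt "0 0 0 0" --pt "0 0 0 0" --pt "0 0 0 2" --pt "0 0 0 3" --pt "0 0 0 3" --pt "0 0 0 0" --fingers 25

```text
clock: 45.77
tool_pos: [0.5332, -0.0385, 0.0694]
orientation: [180.0, 0.0, -0.6]
force: [-2.3, -1.8, 4.2]
opening: 0.0442
```

```bash
for i in 1 2; do python3 m5.py|tail -1;done
```

```text
(array([385.56790411, 198.13650646]), array([0.0853, 0.0209, 0.05  ]))
(array([385.59601055, 198.16267339]), array([0.0854, 0.0208, 0.05  ]))
```

Call:
jog_arm --pt "0 0 0 2" --pt "0 0 0 2" --pt "0 0 0 0" --pt "0 0 0 0" --pt "0 0 0 0" --pt "0 0 0 0" --pt "0 0 0 0" --pt "0 0 0 0" --pt "0 0 0 0" --pt "0 0 0 0"

```text
clock: 46.7
tool_pos: [0.5334, -0.0385, 0.0693]
orientation: [180.0, 0.0, 3.2]
force: [-2.9, -4.3, 5.5]
opening: 0.0434
```

```bash
for i in 1 2; do python3 m5.py|tail -1;done
```

```text
(array([385.5948851 , 198.23004695]), array([0.0853, 0.0206, 0.05  ]))
(array([385.58663159, 198.25600861]), array([0.0853, 0.0205, 0.05  ]))
```

Call:
jog_arm --pt "0 0 0 0" --pt "0 0 0 0" --pt "0 0 0 0" --pt "0 0 0 0" --pt "0 0 0 0" --pt "0 0 10 0" --pt "0 0 20 0" --pt "0 0 25 0" --pt "0 0 30 0" --pt "0 0 30 0" --fingers 70

```text
clock: 47.63
tool_pos: [0.5333, -0.0382, 0.1861]
orientation: [180.0, 0.0, 3.2]
force: [1.0, -0.1, -0.3]
opening: 0.0701
```

Call:
jog_arm --pt "0 -20 20 0" --pt "-5 -38 0 0" --pt "-5 -38 0 0" --pt "-5 -38 0 0" --pt "-5 -38 0 0" --pt "-5 -38 0 0" --pt "-5 -30 0 0" --pt "0 0 0 0" --pt "0 0 0 0" --pt "0 0 0 0"

```text
clock: 48.47
tool_pos: [0.5036, -0.2781, 0.2047]
orientation: [-180.0, -0.0, 3.2]
force: [-0.7, 0.8, 0.4]
opening: 0.0701
```

```bash
python3 m5.py|tail -1; python3 - <<'E'
from m5 import *
t=snapshot("top");s=snapshot("side")
pickle.dump((t,s),open("s2.pkl","wb"))
print(pt2(t,(slice(128,150),slice(300,335))))
crop(t,"pics/y1.png",270,110,360,210,7);crop(s,"pics/y2.png",310,130,430,260,5)
E
```

```text
(array([385.58006076, 198.28648588]), array([0.0852, 0.0204, 0.05  ]))
(array([313.64386792, 139.03537736]), array([0.0844, 0.0213, 0.05  ]))
```

View pics/y1.png

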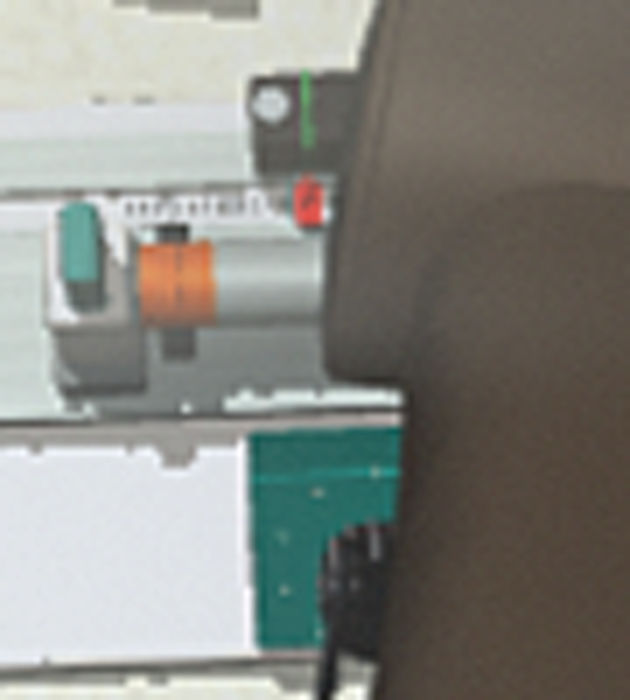

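View pics/y2.png

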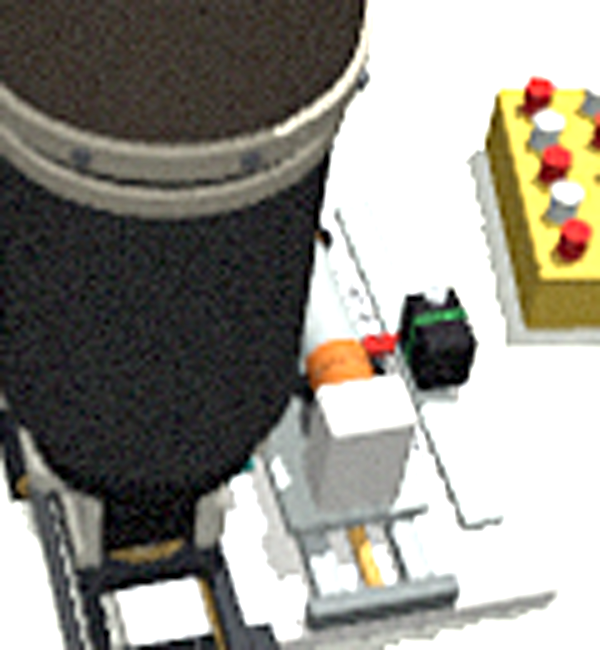

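```bash
python3 -c "
from plant import *
print(close_job())"
```

```text
the job is handed in; nothing more can be done
None
```

I put the orange-capped tube on the carriage, seated it between the centres and brought the pointer back onto the green line. I handed the job in at about 48.6 s on the robot's clock, with the gripper clear of everything; no verdict was reported.

- **Tube:** it was laid gently on the carriage, with about 5 N at contact. I slid the tailstock in 43.6 mm until it stopped firmly at about 11 N; I had expected about 43 mm from the measured start.
- **Overshoot:** I turned the knob clockwise in several strokes, which took the pointer to about 9 mm past the line.
- **Return:** I turned it back counter-clockwise and let go with the gripper square to the knob.
- **Last checks:** the side camera put the pointer 0.3 mm short of the line and the top camera 0.6 mm past it. They differ by 0.9 mm, but both are well inside the 2 mm limit.
- **Not seen directly:** I could not see the knob's slack. I infer it was taken up, because the pointer followed the last two counter-clockwise turns. I did not do a separate final check of the other objects; no unexpected contact forces showed on any move.

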